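Restock the chilled case and slide its glass hatch shut

TASK

Stand the jar of spread that is out on the counter upright in the empty holder ring of the glass display case, let go of it, and then slide the glass hatch along its rails until it is fully shut: its catch must snap in and keep it pressed on the rubber seal after you let go. Push steadily and gently, so that the glass is not rammed against the end frame, and leave the other things on the counter where they are.

Things in the scene. Friction and masses are not known exactly. Their poses are not given: they have to be found in the camera images.
- jar_mid (a point): Centre (half-way up) of the jar of spread to be put away: a round upright glass jar with a black twist lid, 62 mm in diameter over its whole height (lid included), 78 mm high, 0.29 kg. It is the only spread jar on the counter; four more like it already stand inside the case under the fixed pane. z is up.
- bay (a point): Centre of the empty brass holder ring, at the case's floor, 12 mm above the counter; axes as case. Ring 71 mm inside, 79 mm outside, 6 mm high. The jar stands in it, its centre then 39 mm above this point. The opening above it reaches to x = +-85 mm, y = -58 mm and, to the hatch's edge, at least y = +50 mm; its rails are 114 mm, the end frame 117 mm above the counter.
- case: The display case, fixed on the counter: a dark base, glass walls, dark rails, 219 mm deep (x) by 371 mm long with its end frame (y). Origin on the counter under the middle of the case; x points across it to its back, y along the rails. A fixed glass pane covers its +y half. The hatch slides along the rails (y) and closes towards -y. Ring and grip bar lie on the middle line (x = 0).
- hatch_grip (a point): Middle of the brass grip bar on the sliding glass hatch, 133 mm above the counter; axes as case. Bar 100 mm along x, 14 mm along y, 124 to 142 mm above the counter, on two posts at x = +-36 mm; the hatch below it is 108 mm above the counter. Push it from its +y side or pinch it across y. Hatch 0.7 kg, friction about 1.2 N; its closing edge lies 108 mm to -y of this point.
- hatch (a joint): How far the hatch is open, m, along the case's y: at most 0.152, about 0 when shut. The strike in the end frame is set by hand, so the true shut value lies anywhere from -0.007 to +0.008 and must be felt. Catch and seal resist over the last 12 mm, up to about 11 N. In the last 1 mm the catch snaps in and holds; let go earlier, the seal pushes the hatch back. Then come hard stops.
- seal (a joint): How far the rubber seal strip in the end frame is pressed in by the hatch, in m: 0 when free, about 0.007 to 0.008 with the hatch held by its catch. The seal's stiffness is 1.1 N per mm.
- jamb: The end frame of the case at its -y end, with the strike: stops, seal and roller catch. Same origin and axes as case. Do not push the hatch against it with more than about 20 N (seal and catch themselves press on it with about 8 N each).
- canister: Orange canister, 67 mm in diameter, 85 mm high; origin under its centre. Leave it alone.
- drum: Reddish brown round box, 73 mm in diameter, 44 mm high; origin under its centre. Leave it alone.
- tape_dispenser: Dark green tape dispenser, 47 x 133 x 67 mm; origin under its centre. Leave it alone.
- pay_terminal: Black card terminal lying flat, 150 x 62 x 24 mm; origin under its centre. Leave it alone.
Mind the look-alikes: they are no part of the job. Leave any green look-alike of the part that bears jar_mid alone.

How it is judged:
By the outcome, as a careful person would: the job done as asked, in the order asked, and still so for the second after the job is handed in, with the robot touching nothing.
It also fails if it takes over 58 s, if anything falls off the work surface, if the arm or the gripper's body presses on something with over 40 N, if the wrist force passes 120 N, or if a joint passes its speed limit or range.

ROBOT

A 7-joint arm with a two-finger parallel gripper is mounted at the origin on a cart in front of the work surface, level with it; the furniture and walls round the work are solid. World frame = base frame: x ahead of the robot, y to its left, z up, the work surface at z = 0. Lengths are in m, angles in rad, forces in N, time in s.
With the tool pointing down it reaches from about 0.425 to 0.875 m from the base axis. Payload 9.9 kg.
Tool frame: the origin (TCP) lies at the very end of the fingers, on their centre line; the grasp point (between the pads) lies 19 mm behind it; x points along the fingers, y is the direction in which the jaws open and shut, and the axes are right-handed (so a half turn about x gives the same grasp; the last joint's range is limited). The gripper opens to 85 mm and grips with 20 to 120 N. Pads are 22 mm wide; open, the fingers measure 114 mm over their backs; the gripper's body (76 mm by 85 mm) begins 54 mm behind the grasp point. The pads swing forward as they close: fully open they stand 13 mm farther back than shut.
Start: joints at [-1.189, 0.576, 0.025, 1.437, -0.015, 1.129, -0.057], TCP at [0.303, 0.603, 0.231] pointing down, gripper open.
Joint ranges: [-2.76, 2.76], [-0.34, 2.15], [-1.52, 1.57], [0.19, 2.46], [-1.09, 4.23], [0.17, 1.99], [-2.82, 2.82]. Speed limits (rad/s): [2.22, 2.22, 3.01, 3.01, 3.14, 3.14, 3.14].

INTERFACE

Orientations are given as a unit quaternion [x, y, z, w].
In Python, from rig import get_state, cams, workorder, nets gives the robot as it stands.
- The arm moves only by the tool carry_out, never from a script. Its arguments are lists of equal length, an entry for each row: "xyz": the shift along the tool's x, y, z in m, a list of three; "rot": the turn, a rotation vector about the tool's x, y, z in degrees, a list of three; "grip": the closure, from 0 (fully open) to 1 (shut). A call has 1 to 12 rows; each row is the pose to reach, as a shift and turn from the pose measured when the call began, along the tool's axes at that moment; what a row does not reach only later rows make up. A row lasts 1/10 s, in which the tool goes at most 50 mm and 8.59 degrees, less where a joint would pass 70% of its speed; a pose out of reach is approached as far as the arm can. A call with a gripper value outside its range is refused whole. The fingers move at their own pace and stop on an object; "squeeze" is the grip in N (left out, the last holds). Time passes only in rows, so rows that repeat a pose let the fingers close. It gives the time, the measured TCP pose, the force and the opening at its end, in the units of the state.
- get_state(): the state, without advancing time (a new reading comes with each control period).
- cams.get_image(name): name is "side" or "top" or "wrist"; returns the picture (384x512x3 uint8, red, green, blue); there is no depth.
- cams.calibration(name): a dict with "fx", "fy", "cx", "cy" (pixels), "dist_coeffs" ([k1, k2, p1, p2, k3] as OpenCV has them; the pictures are not rectified), "rvec" (rotation vector, rad) and "tvec" (3), from world to camera coordinates, as OpenCV has them. Camera axes: x right, y down, z forward; pixel columns grow to the right and rows downward; lengths in m; the calibration is good to about 2 mm. A picture is of the moment at which its call begins: read the wrist's pose just before it. calibration takes no time and is no camera call; for the wrist camera it gives the pose at the moment of the call.
- workorder.sign_off(): hands the job in, once; it reports no verdict.
Trained networks look in the newest picture that a camera, given by its name, has taken for a name from the list of things; names that differ only in an ending like _2 or _b are one class to them, and where a whole thing is asked for, a point or a joint stands for the part that bears it (a point fixed in the world has none). Each returns a list of dicts, best first, with "score" (0 to 1); they miss things now and then, are a little off and sometimes report something else, mostly with a low value. They report only what shows in the picture. A call takes as long as a camera call. They do not tell look-alikes from the thing itself.
- nets.boxes_of(camera, query): "extent" ([left, top, width, height] in pixels, round what is visible of it).
The state is a dict: "time": time; "joint_pos": joint angles; "qd": joint speeds; "tau": joint torques, N m; "ee_pos": TCP position; "tool_rot": TCP orientation; "contact_force": force on the tool from outside, world axes, zero at the start; "moment": the same for the moment, N m; "gripper_width": finger opening in m.
Only numpy, scipy, OpenCV 4.12 (cv2) and the standard library are available. Lean on these libraries where they do the work, as an engineer would, in place of code of your own. Each camera call takes 0.05 s, during which the arm holds its last target.

## Working session

There is one attempt and no reset: what is moved stays moved. The work goes in short steps, Python scripts to look and compute and a tool call to move; the robot and the scene stay as the last step left them, time stands still between calls to the robot, and variables do not carry over. Pictures are saved under pics/ and viewed, and the job is handed in when it is done.

Besides the shell and the picture viewer there is one more tool, called after "Call:" by a JSON object that holds its "fn" and its "kwargs". carry_out: Moves the arm, as the interface text tells. Its arguments: {"type":"object","properties":{"xyz":{"type":"array","items":{"type":"array","items":{"type":"number"}}},"rot":{"type":"array","items":{"type":"array","items":{"type":"number"}}},"grip":{"type":"array","items":{"type":"number"}},"squeeze":{"type":"number"}},"required":["xyz","rot","grip"]}

```bash
mkdir -p pics; ls; cat > h.py <<'E'
import numpy as np, cv2
from rig import get_state, cams, workorder, nets
from scipy.spatial.transform import Rotation as R
def snap(name,fn):
    im=cams.get_image(name); cv2.imwrite('pics/'+fn,im[:,:,::-1]); return im
def ray(name,uv,cal=None):
    c=cal or cams.calibration(name)
    K=np.array([[c['fx'],0,c['cx']],[0,c['fy'],c['cy']],[0,0,1]])
    p=cv2.undistortPoints(np.array([[uv]],float),K,np.array(c['dist_coeffs'],float))[0,0]
    Rm=cv2.Rodrigues(np.array(c['rvec'],float))[0]; t=np.array(c['tvec'],float).ravel()
    return -Rm.T@t, Rm.T@np.array([p[0],p[1],1])
def atz(name,uv,z,cal=None):
    o,d=ray(name,uv,cal); return o+d*(z-o[2])/d[2]
def proj(name,P,cal=None):
    c=cal or cams.calibration(name)
    K=np.array([[c['fx'],0,c['cx']],[0,c['fy'],c['cy']],[0,0,1]])
    return cv2.projectPoints(np.array(P,float).reshape(-1,3),np.array(c['rvec'],float),np.array(c['tvec'],float),K,np.array(c['dist_coeffs'],float))[0].reshape(-1,2)
E
python3 - <<'E'
from h import *
np.set_printoptions(precision=4,suppress=True)
s=get_state(); print(s)
for n in ['side','top','wrist']:
    snap(n,n+'0.png'); c=cams.calibration(n); o,d=ray(n,(256,192)); print(n,o,d,c['fx'])
    for q in ['jar_mid','hatch_grip','case','bay','jamb','hatch']:
        try: print(q,[(np.round(b['extent'],1).tolist(),round(b['score'],2)) for b in nets.boxes_of(n,q)[:6]])
        except Exception as e: print(q,e)
E
```

```text
pics
{'time': 0.0, 'joint_pos': array([-1.1888,  0.5765,  0.0248,  1.4379, -0.015 ,  1.129 , -0.0565]), 'qd': array([ 0.001 , -0.0008, -0.0007, -0.0002,  0.0019,  0.0024, -0.0007]), 'tau': array([ -0.0003, -76.5755,   2.2506, -28.5968,   0.0153,   0.0126,
        -0.    ]), 'ee_pos': array([0.303 , 0.6027, 0.2305]), 'tool_rot': array([ 0.1626,  0.6881, -0.1637,  0.6879]), 'contact_force': array([ 1.1446,  0.4431, -0.6378]), 'moment': array([-0.0323,  0.0322,  0.0142]), 'gripper_width': 0.08533275803162262}
side [0.3899 0.8643 1.0067] [ 0.1423 -0.5597 -0.8166] 353.81998156307486
jar_mid [([281.6, 198.8, 18.1, 25.8], 0.85), ([242.4, 250.1, 25.7, 24.7], 0.74)]
hatch_grip [([250.1, 123.9, 61.7, 53.8], 0.67)]
case [([252.5, 288.2, 52.8, 34.7], 0.73), ([242.2, 105.2, 80.2, 94.2], 0.58)]
bay [([242.7, 100.0, 77.7, 102.3], 0.75)]
jamb [([270.0, 94.8, 54.5, 36.7], 0.56)]
hatch [([249.6, 130.1, 62.6, 42.8], 0.62)]
top [0.3742 0.2004 1.0664] [ 0.1769  0.0151 -0.9841] 352.487415395521
jar_mid [([231.4, 221.9, 22.4, 23.9], 0.93), ([161.4, 199.8, 30.6, 21.3], 0.77), ([194.1, 134.6, 41.2, 39.4], 0.59)]
hatch_grip [([283.2, 176.9, 68.4, 67.3], 0.82), ([193.6, 133.2, 43.8, 43.6], 0.28)]
case [([268.5, 171.4, 134.0, 78.4], 0.65)]
bay [([269.8, 169.2, 131.4, 78.8], 0.73)]
jamb [([387.9, 171.7, 23.8, 80.8], 0.87)]
hatch [([284.9, 176.7, 67.9, 63.5], 0.66)]
wrist [0.2359 0.6385 0.3739] [ 0.2664 -0.1483 -0.9525] 325.2402085488454
jar_mid [([67.2, 366.4, 27.2, 17.6], 0.66), ([201.7, 313.6, 51.0, 37.4], 0.63)]
hatch_grip []
case []
bay []
jamb []
hatch []
```

```bash
python3 - <<'E'
import cv2
a=cv2.imread('pics/top0.png'); cv2.imwrite('pics/top0z.png',cv2.resize(a[120:290,120:430],None,fx=2.5,fy=2.5,interpolation=cv2.INTER_CUBIC))
a=cv2.imread('pics/side0.png'); cv2.imwrite('pics/side0z.png',cv2.resize(a[70:340,160:420],None,fx=2.2,fy=2.2,interpolation=cv2.INTER_CUBIC))
E
```

```text
(no output)
```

View pics/top0.png

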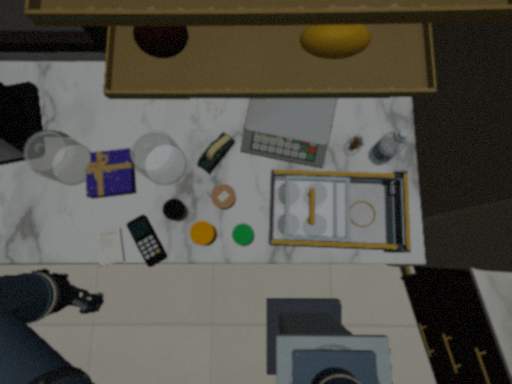

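View pics/side0.png

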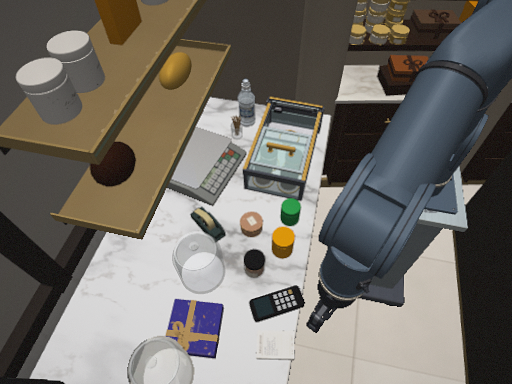

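View pics/wrist0.png

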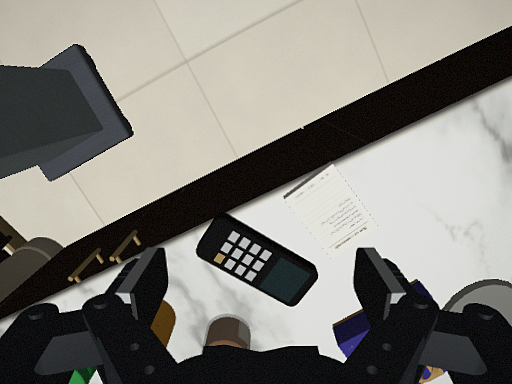

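```bash
ls pics
```

```text
side0.png
side0z.png
top0.png
top0z.png
wrist0.png
```

View pics/top0z.png

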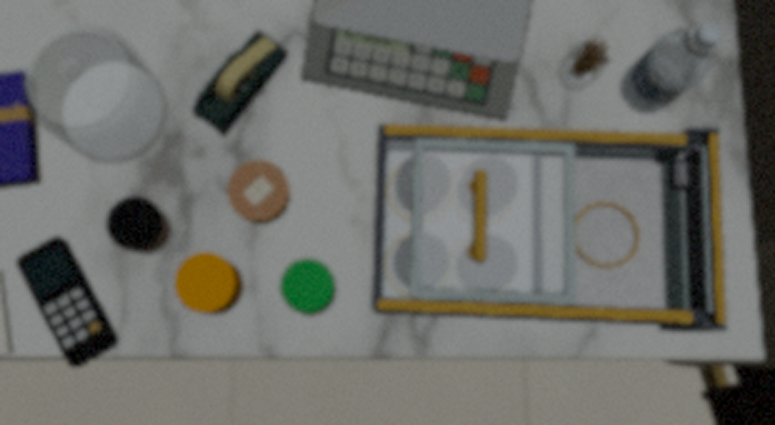

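View pics/side0z.png

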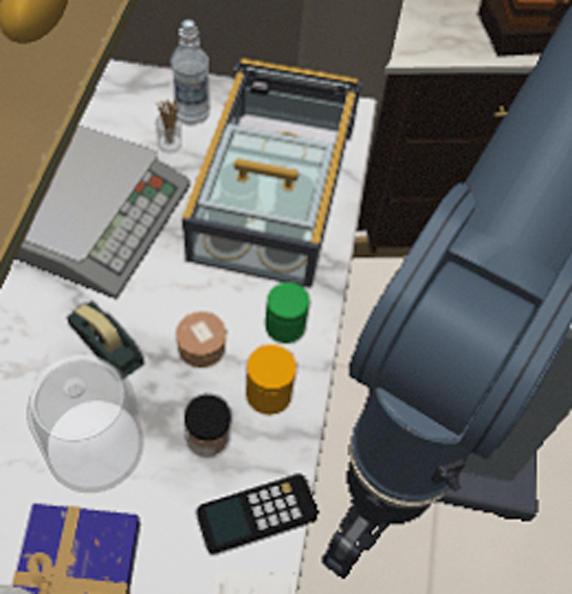

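The top view shows the black-lidded jar at (174,210). The case spans (270–410, 170–250), with its empty ring at (362,214), the grip bar at x≈311 and the end frame on the right. The green look-alike is at (243,235). Next I'll measure these.

```bash
python3 - <<'E'
from h import *
np.set_printoptions(precision=4,suppress=True)
im=cv2.imread('pics/top0.png'); 
# dark lid blob
g=im.max(2); m=(g<45).astype(np.uint8); m[:190]=0;m[232:]=0;m[:,:155]=0;m[:,195:]=0
n,l,st,c=cv2.connectedComponentsWithStats(m); 
for i in range(1,n):
    if st[i,4]>50: print(st[i],c[i],atz('top',c[i],0.078))
ims=cv2.imread('pics/side0.png'); g=ims.max(2); m=(g<45).astype(np.uint8); m[:235]=0;m[285:]=0;m[:,:235]=0;m[:,275:]=0
n,l,st,c=cv2.connectedComponentsWithStats(m)
for i in range(1,n):
    if st[i,4]>50: print('side',st[i],c[i],atz('side',c[i],0.07))
# gold bits in top
hsv=cv2.cvtColor(im,cv2.COLOR_BGR2HSV); m=((hsv[...,0]>12)&(hsv[...,0]<30)&(hsv[...,1]>90)).astype(np.uint8)
m[:160]=0;m[260:]=0;m[:,:262]=0;m[:,420:]=0
n,l,st,c=cv2.connectedComponentsWithStats(m)
for i in range(1,n):
    if st[i,4]>8: print(st[i],c[i])
z=cv2.resize(im[160:260,260:420],None,fx=5,fy=5,interpolation=cv2.INTER_CUBIC); z=cv2.convertScaleAbs(z,alpha=1.6)
cv2.imwrite('pics/case1.png',z)
z=cv2.resize(ims[90:200,235:335],None,fx=5,fy=5,interpolation=cv2.INTER_CUBIC); 
cv2.imwrite('pics/case2.png',z)
E
```

```text
[164 199  22  21 353] [174.4448 209.5382] [0.5014 0.4462 0.078 ]
side [244 250  21  20 331] [253.861  259.6918] [0.5046 0.4538 0.07  ]
[274 170 121   9 502] [335.2191 173.6016]
[402 173   8  77 300] [406.0033 211.4   ]
[308 188   6  36 157] [311.2357 206.0955]
[271 240 127  10 598] [335.9431 244.0552]
```

View pics/case1.png

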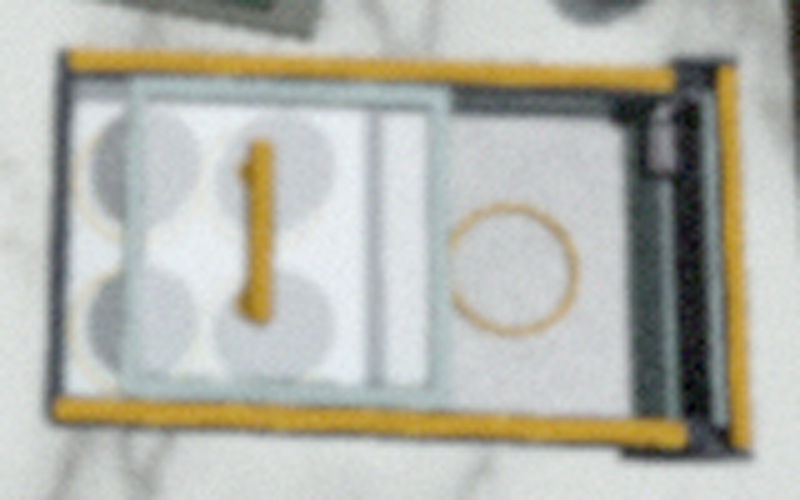

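View pics/case2.png

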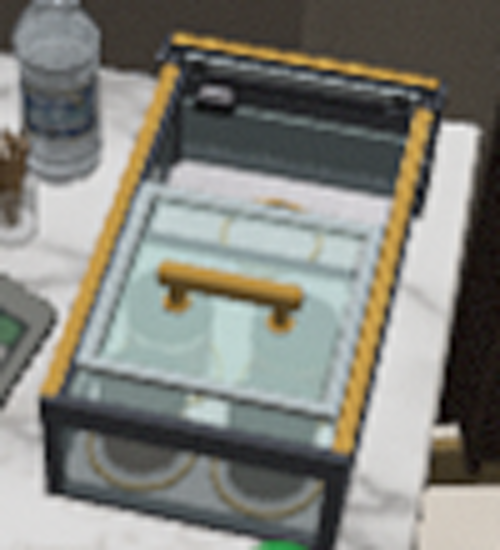

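```bash
python3 - <<'E'
from h import *
np.set_printoptions(precision=4,suppress=True)
im=cv2.imread('pics/top0.png')
print('ring',atz('top',(362.1,213.5),0.016), 'diam px->', atz('top',(362.1+13.3,213.5),0.016)-atz('top',(362.1-13.3,213.5),0.016))
print('bar',atz('top',(311.2,206.1),0.140))
hsv=cv2.cvtColor(im,cv2.COLOR_BGR2HSV); m=((hsv[...,0]>12)&(hsv[...,0]<30)&(hsv[...,1]>90)).astype(np.uint8)
for (x0,x1,y0,y1,z) in [(274,395,168,181,.114),(271,398,238,252,.114),(402,411,171,252,.117),(306,316,186,226,.141)]:
    ys,xs=np.nonzero(m[y0:y1,x0:x1]); P=np.array([atz('top',(x+x0,y+y0),z) for x,y in zip(xs,ys)])[:,:2]
    vx,vy,cx,cy=cv2.fitLine(P.astype(np.float32),cv2.DIST_L2,0,.01,.01).ravel()
    pr=(P-[cx,cy])@[vx,vy]; 
    print('line',np.degrees(np.arctan2(vy,vx)),cx,cy,pr.min(),pr.max(), 'mid',np.array([cx,cy])+np.array([vx,vy])*(pr.min()+pr.max())/2)
# lid fit: tune
for z in (.078,):
  for uv in [(163.5,210),(186.5,210),(174.5,199),(174.5,220)]: print(atz('top',uv,z))
z=cv2.resize(im[185:235,150:200],None,fx=10,fy=10,interpolation=cv2.INTER_CUBIC); z=cv2.convertScaleAbs(z,alpha=2)
z2=cv2.resize(cv2.imread('pics/side0.png')[240:290,230:280],None,fx=10,fy=10,interpolation=cv2.INTER_CUBIC)
# overlay model circles
def ring(name,c,r,h):
    t=np.linspace(0,2*np.pi,60); return proj(name,np.c_[c[0]+r*np.cos(t),c[1]+r*np.sin(t),0*t+h])
c=(0.501,0.449)
for nm,zz,o in (('top',z,(150,185)),('side',z2,(230,240))):
  for h,col in((.078,(0,255,0)),(0,(0,0,255))):
    cv2.polylines(zz,[np.int32((ring(nm,c,.031,h)-o)*10+5)],True,col,1)
cv2.imwrite('pics/jar1.png',np.hstack([z,z2])[:, :800] if 0 else cv2.resize(np.hstack([z,z2]),(800,400)))
E
```

```text
ring [ 0.498  -0.0991  0.016 ] diam px-> [ 0.0001 -0.0783  0.    ]
bar [0.5028 0.0686 0.14  ]
line 87.71031 0.5968505 -0.0029899476 -0.16043359781207378 0.1684967765826218 mid [0.597 0.001]
line 87.92591 0.40476882 0.0025726412 -0.1602893025232079 0.17224211215599863 mid [0.405  0.0085]
line -2.1408877 0.49266526 -0.18694355 -0.10021619448803105 0.10503336775040274 mid [ 0.4951 -0.187 ]
line -2.023888 0.50279474 0.068686135 -0.04488942800688055 0.04856116993257301 mid [0.5046 0.0686]
[0.5001 0.4771 0.078 ]
[0.5001 0.412  0.078 ]
[0.5316 0.4474 0.078 ]
[0.4718 0.4447 0.078 ]
```

View pics/jar1.png

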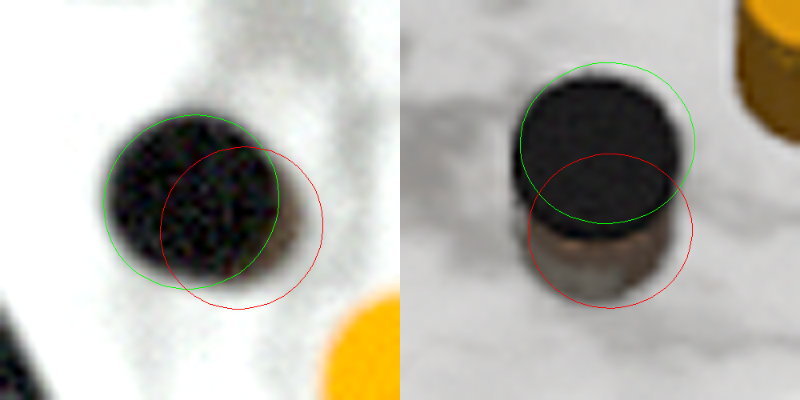

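```bash
python3 - <<'E'
from h import *
np.set_printoptions(precision=4,suppress=True)
s=get_state(); M=R.from_quat(s['tool_rot']).as_matrix(); print(M)
z=cv2.imread('pics/top0.png')[120:260,10:250]; z=cv2.convertScaleAbs(cv2.resize(z,None,fx=3.3,fy=3.3,interpolation=cv2.INTER_CUBIC),alpha=1.6); cv2.imwrite('pics/left.png',z)
print('canister',atz('top',(203,233),.085),'drum',atz('top',(223,196.5),.044),'green',atz('top',(243,235),.07))
print('vase rim?',[atz('top',(159,158),h) for h in (.0,.1,.15,.2)], [atz('side',(198,252),h) for h in (0,.1,.15,.2)])
print('vase base', atz('top',(166,163),0), atz('side',(201,275),0))
E
```

```text
[[ 0.      0.4491  0.8935]
 [-0.      0.8935 -0.4491]
 [-1.     -0.      0.    ]]
canister [0.435  0.3622 0.085 ] drum [0.5444 0.3132 0.044 ] green [0.4305 0.2519 0.07  ]
vase rim? [array([0.6742, 0.5213, 0.    ]), array([0.6461, 0.4912, 0.1   ]), array([0.632 , 0.4762, 0.15  ]), array([0.6179, 0.4611, 0.2   ])] [array([0.6887, 0.4371, 0.    ]), array([0.6591, 0.4795, 0.1   ]), array([0.6442, 0.5007, 0.15  ]), array([0.6294, 0.522 , 0.2   ])]
vase base [0.658  0.4985 0.    ] [0.6557 0.5068 0.    ]
```

View pics/left.png

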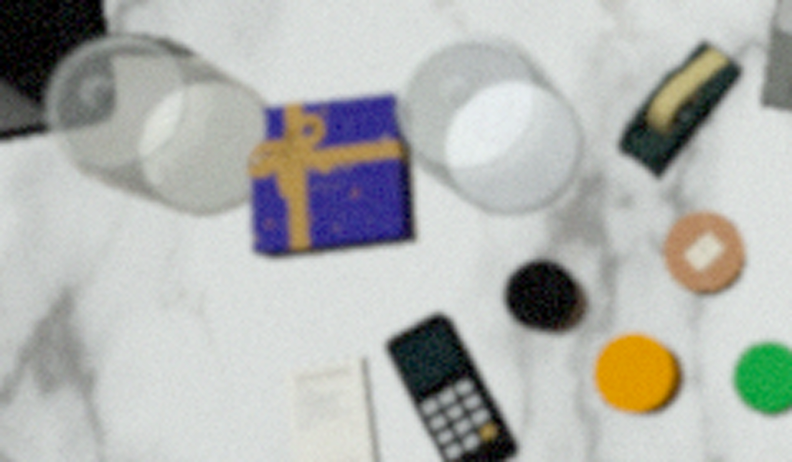

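Call:
{"fn": "carry_out", "kwargs": {"xyz": [[0.005, -0.004, 0.02], [0.012, -0.008, 0.045], [0.02, -0.013, 0.07], [0.03, -0.018, 0.095], [0.04, -0.023, 0.12], [0.048, -0.028, 0.145], [0.056, -0.033, 0.17], [0.064, -0.038, 0.195], [0.072, -0.043, 0.22], [0.08, -0.048, 0.248], [0.08, -0.048, 0.248], [0.08, -0.048, 0.248]], "rot": [[5, 0, 0], [11, 0, 0], [18, 0, 0], [25, 0, 0], [32, 0, 0], [39, 0, 0], [46, 0, 0], [53, 0, 0], [60, 0, 0], [65.4, 0, 0], [65.4, 0, 0], [65.4, 0, 0]], "grip": [0, 0, 0, 0, 0, 0, 0, 0, 0, 0, 0, 0], "squeeze": 40}}

```text
time: 2.25
ee_pos: [0.5035, 0.4484, 0.1511]
tool_rot: [-0.509, -0.491, 0.509, -0.491]
contact_force: [-0.4, 0.8, 0.1]
gripper_width: 0.085
```

```bash
python3 - <<'E'
from h import *
np.set_printoptions(precision=4,suppress=True)
s=get_state(); print(s['time'],s['ee_pos'],s['joint_pos'],s['qd'],s['contact_force']); M=R.from_quat(s['tool_rot']).as_matrix(); print(M)
im=snap('wrist','w1.png'); cal=cams.calibration('wrist'); print(nets.boxes_of('wrist','jar_mid'))
v=im[:,:,::-1].copy()
t=np.linspace(0,2*np.pi,60)
for c,col in (((.503,.449),(0,255,0)),((.501,.447),(255,0,255))):
  for h in (.078,0): cv2.polylines(v,[np.int32(proj('wrist',np.c_[c[0]+.031*np.cos(t),c[1]+.031*np.sin(t),0*t+h],cal))],True,col,1)
cv2.imwrite('pics/w1o.png',v)
E
```

```text
2.25 [0.5035 0.4484 0.1511] [-0.9791  0.6667  0.3188  1.5462 -0.2376  0.9676 -0.6256] [-0.0236 -0.0075 -0.0281 -0.0061 -0.0043  0.      0.0011] [-0.3591  0.7632  0.1415]
[[-0.0003  0.9993 -0.0368]
 [-0.0003 -0.0368 -0.9993]
 [-1.     -0.0003  0.0004]]
[{'extent': [215.5, 138.0, 93.3, 96.9], 'score': 0.83}, {'extent': [173.0, 326.5, 55.1, 35.9], 'score': 0.67}]
```

View pics/w1o.png

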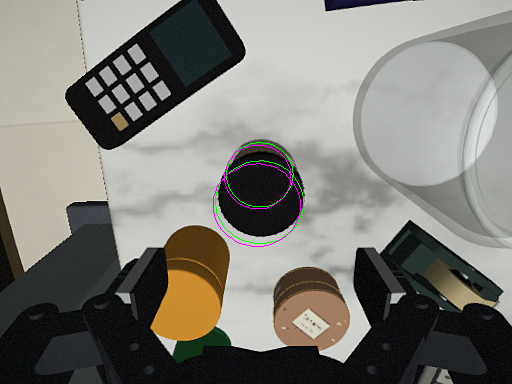

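```bash
python3 - <<'E'
from h import *
np.set_printoptions(precision=4,suppress=True)
cal=cams.calibration('wrist')
im=cv2.imread('pics/w1.png'); g=im.max(2); m=(g<50).astype(np.uint8); m[:120]=0; m[245:]=0; m[:,:205]=0; m[:,315:]=0
n,l,st,c=cv2.connectedComponentsWithStats(m)
for i in range(1,n):
    if st[i,4]>200:
        print(st[i],c[i]); x,y,w,h=st[i,:4]
        print(atz('wrist',(x-.5,c[i][1]),.078,cal),atz('wrist',(x+w-.5,c[i][1]),.078,cal),atz('wrist',(c[i][0],y+h-.5),.078,cal))
v=im.copy();t=np.linspace(0,2*np.pi,60)
for c,col in (((.5035,.4535),(0,255,0)),):
  for h in (.078,0.0): cv2.polylines(v,[np.int32(proj('wrist',np.c_[c[0]+.031*np.cos(t),c[1]+.031*np.sin(t),0*t+h],cal))],True,col,1)
# where grasp centreline at jar height
p=proj('wrist',[(.5035,.4484,.151),(.5035,.4484,.06)],cal);print(p)
cv2.imwrite('pics/w1p.png',cv2.resize(v[110:260,180:340],None,fx=4,fy=4))
E
```

```text
[ 218  151   86   86 5716] [260.6244 193.5906]
[0.4734 0.4583 0.078 ] [0.5335 0.4562 0.078 ] [0.5024 0.4243 0.078 ]
[[261.2551 256.1041]
 [260.9357 197.3316]]
```

View pics/w1p.png

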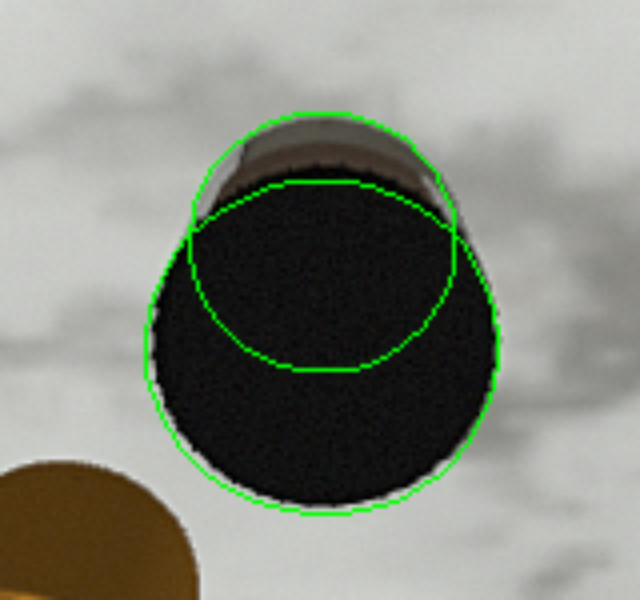

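Call:
{"fn": "carry_out", "kwargs": {"xyz": [[0.01, 0, -0.004], [0.03, 0, -0.004], [0.05, 0, -0.004], [0.07, 0, -0.004], [0.085, 0, -0.004], [0.1, 0, -0.004], [0.108, 0, -0.004], [0.114, 0, -0.004], [0.114, 0, -0.004], [0.114, 0, -0.004]], "rot": [[0, 0, 0], [0, 0, 0], [0, 0, 0], [0, 0, 0], [0, 0, 0], [0, 0, 0], [0, 0, 0], [0, 0, 0], [0, 0, 0], [0, 0, 0]], "grip": [0, 0, 0, 0, 0, 0, 0, 0, 0, 0]}}

```text
time: 3.35
ee_pos: [0.5027, 0.4543, 0.038]
tool_rot: [0.509, 0.492, -0.508, 0.491]
contact_force: [0.6, 0.4, -0.1]
gripper_width: 0.085
```

```bash
python3 - <<'E'
from h import *
s=get_state(); print(s['ee_pos'],s['contact_force'])
snap('wrist','w2.png'); snap('side','s2.png')
E
```

```text
[0.50268741 0.45427026 0.03795441] [ 0.57248803  0.42293648 -0.14412664]
```

View pics/w2.png

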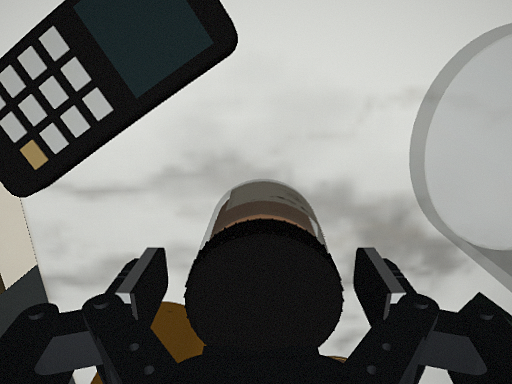

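The jar sits centred between the pads, with its lid at about (265,300) and the pads at 165 and 355. I'll close now.

Call:
{"fn": "carry_out", "kwargs": {"xyz": [[0, 0, 0], [0, 0, 0], [0, 0, 0], [0, 0, 0], [0, 0, 0], [0, 0, 0], [0, 0, 0], [0, 0, 0], [0, 0, 0], [0, 0, 0]], "rot": [[0, 0, 0], [0, 0, 0], [0, 0, 0], [0, 0, 0], [0, 0, 0], [0, 0, 0], [0, 0, 0], [0, 0, 0], [0, 0, 0], [0, 0, 0]], "grip": [0.2, 0.4, 0.6, 0.8, 1, 1, 1, 1, 1, 1], "squeeze": 40}}

```text
time: 4.45
ee_pos: [0.5033, 0.4547, 0.0391]
tool_rot: [0.51, 0.492, -0.507, 0.491]
contact_force: [-1.4, 0.2, 5.7]
gripper_width: 0.061
```

```bash
python3 - <<'E'
from h import *
s=get_state(); print(s['ee_pos'],s['contact_force'],s['gripper_width'])
snap('wrist','w3.png')
E
```

```text
[0.50327341 0.45467366 0.03910949] [-1.37457244  0.20119972  5.71205715] 0.061026340124415934
```

View pics/w3.png

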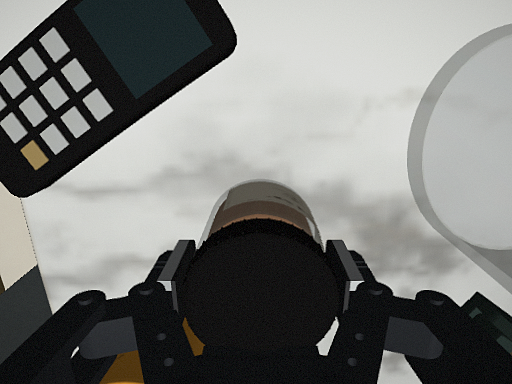

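Call:
{"fn": "carry_out", "kwargs": {"xyz": [[-0.01, 0, 0], [-0.03, 0, 0], [-0.06, 0, 0], [-0.1, 0, 0], [-0.14, 0, 0], [-0.17, 0, 0.01], [-0.19, 0, 0.03], [-0.2, 0.001, 0.055], [-0.2, 0.002, 0.085], [-0.2, 0.003, 0.115], [-0.2, 0.004, 0.145], [-0.2, 0.005, 0.175]], "rot": [[0, 0, 0], [0, 0, 0], [0, 0, 0], [0, 0, 0], [0, 0, 0], [0, 0, 0], [0, 0, 0], [0, 0, 0], [0, 0, 0], [0, 0, 0], [0, 0, 0], [0, 0, 0]], "grip": [1, 1, 1, 1, 1, 1, 1, 1, 1, 1, 1, 1]}}

```text
time: 5.7
ee_pos: [0.5015, 0.2775, 0.239]
tool_rot: [0.509, 0.492, -0.508, 0.491]
contact_force: [0.8, -0.7, -2.5]
gripper_width: 0.0611
```

Call:
{"fn": "carry_out", "kwargs": {"xyz": [[0, 0.001, 0.03], [0, 0.002, 0.06], [0, 0.003, 0.09], [0, 0.004, 0.12], [0, 0.005, 0.15], [0, 0.006, 0.18], [0, 0.007, 0.21], [0, 0.008, 0.24], [0, 0.009, 0.27], [0, 0.01, 0.3], [0, 0.011, 0.33], [0, 0.012, 0.36]], "rot": [[0, 0, 0], [0, 0, 0], [0, 0, 0], [0, 0, 0], [0, 0, 0], [0, 0, 0], [0, 0, 0], [0, 0, 0], [0, 0, 0], [0, 0, 0], [0, 0, 0], [0, 0, 0]], "grip": [1, 1, 1, 1, 1, 1, 1, 1, 1, 1, 1, 1]}}

```text
time: 6.9
ee_pos: [0.5006, -0.0838, 0.2384]
tool_rot: [0.51, 0.492, -0.508, 0.491]
contact_force: [0.7, 1.2, -2.9]
gripper_width: 0.0608
```

Call:
{"fn": "carry_out", "kwargs": {"xyz": [[0, 0.001, 0.025], [0, 0.002, 0.05], [0, 0.003, 0.075], [0, 0.004, 0.095], [0, 0.004, 0.11], [0, 0.004, 0.115], [0, 0.004, 0.115], [0, 0.004, 0.115]], "rot": [[0, 0, 0], [0, 0, 0], [0, 0, 0], [0, 0, 0], [0, 0, 0], [0, 0, 0], [0, 0, 0], [0, 0, 0]], "grip": [1, 1, 1, 1, 1, 1, 1, 1]}}

```text
time: 7.7
ee_pos: [0.5007, -0.1977, 0.238]
tool_rot: [0.509, 0.492, -0.507, 0.491]
contact_force: [-0.8, -0.2, -3.6]
gripper_width: 0.0616
```

```bash
python3 - <<'E'
from h import *
np.set_printoptions(precision=4,suppress=True)
s=get_state(); print(s['time'],s['ee_pos'],s['joint_pos'],s['qd'],s['contact_force'])
cal=cams.calibration('wrist'); im=snap('wrist','w4.png')
import json; json.dump({k:np.array(v).tolist() for k,v in cal.items()},open('cal4.json','w'))
snap('side','s4.png')
v=im[:,:,::-1].copy();t=np.linspace(0,2*np.pi,60)
for c,col in (((.498,-.099),(0,255,0)),):
  for r in (.0355,.0395): cv2.polylines(v,[np.int32(proj('wrist',np.c_[c[0]+r*np.cos(t),c[1]+r*np.sin(t),0*t+.018],cal))],True,col,1)
cv2.imwrite('pics/w4o.png',v)
E
```

```text
7.7 [ 0.5007 -0.1977  0.238 ] [-0.0215  0.3968  0.4513  1.8    -0.2074  0.9917  0.4802] [-0.0095  0.0001 -0.0014  0.0003  0.0004 -0.0017  0.0022] [-0.764  -0.1563 -3.5989]
```

View pics/w4o.png

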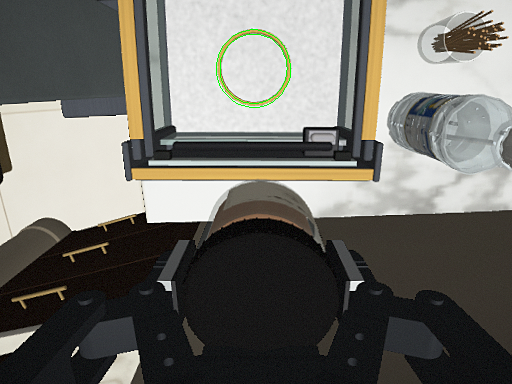

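View pics/s4.png

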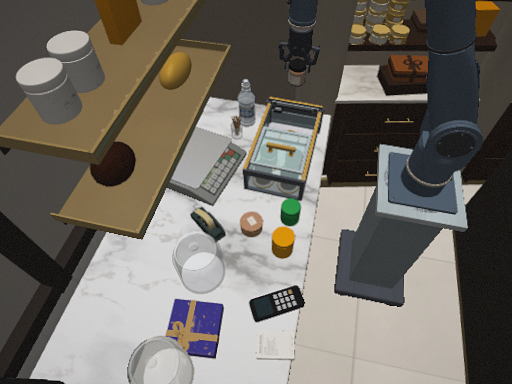

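```bash
python3 - <<'E'
from h import *
np.set_printoptions(precision=4,suppress=True)
cal=cams.calibration('wrist')
im=cv2.imread('pics/w4.png'); hsv=cv2.cvtColor(im,cv2.COLOR_BGR2HSV); m=((hsv[...,0]>8)&(hsv[...,0]<35)&(hsv[...,1]>70)).astype(np.uint8)
m[:15]=0;m[120:]=0;m[:,:195]=0;m[:,315:]=0
ys,xs=np.nonzero(m); P=np.array([atz('wrist',(x,y),.017,cal)[:2] for x,y in zip(xs,ys)])
A=np.c_[2*P,np.ones(len(P))]; b=(P**2).sum(1)
for _ in range(3):
    q=np.linalg.lstsq(A,b,rcond=None)[0]; r=np.sqrt(q[2]+q[0]**2+q[1]**2); e=abs(np.hypot(*(P-q[:2]).T)-r); k=e<.005; A=A[k];b=b[k];P=P[k]
print(len(P),q[:2],r)
# jar axis in gripper: lid vs tcp
s=get_state();print(s['ee_pos'])
# rail gold edges inner: rows 30..120
v=cv2.resize(im[0:190,110:400],None,fx=2.7,fy=2.7,interpolation=cv2.INTER_CUBIC); cv2.imwrite('pics/w4z.png',v)
# lid outline overlay: jar held, center tcp
t=np.linspace(0,2*np.pi,60); w=im.copy()
zb=s['ee_pos'][2]-.039
for dy,col in((0,(0,255,0)),(-.002,(255,0,255))):
  for h in(0,.078): cv2.polylines(w,[np.int32(proj('wrist',np.c_[s['ee_pos'][0]+.031*np.cos(t),s['ee_pos'][1]+dy+.031*np.sin(t),0*t+zb+h],cal))],True,col,1)
cv2.imwrite('pics/w4j.png',w[160:384,100:420])
E
```

```text
837 [ 0.4984 -0.0971] 0.03719144710019856
[ 0.5008 -0.1976  0.2381]
```

View pics/w4j.png

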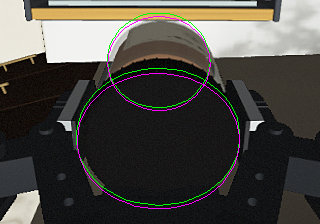

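View pics/w4z.png

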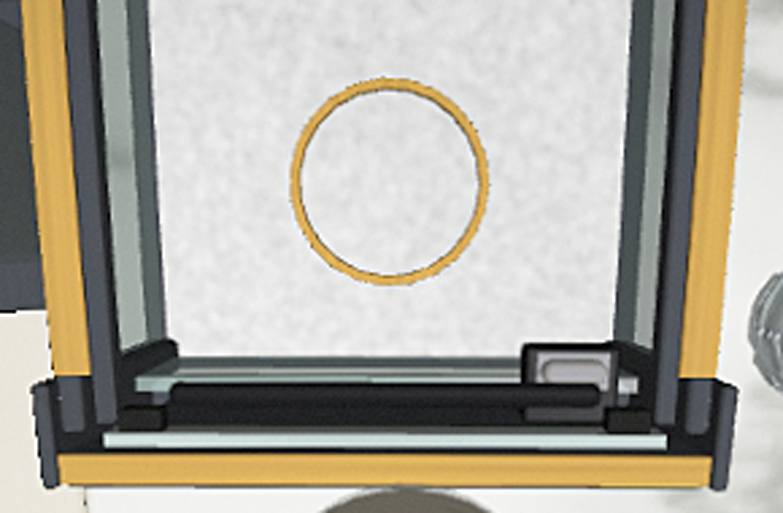

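Call:
{"fn": "carry_out", "kwargs": {"xyz": [[0, -0.001, -0.015], [0, -0.003, -0.04], [0, -0.004, -0.065], [0, -0.006, -0.09], [0.02, -0.006, -0.101], [0.04, -0.006, -0.101], [0.06, -0.006, -0.101], [0.06, -0.006, -0.101], [0.06, -0.006, -0.101], [0.06, -0.006, -0.101]], "rot": [[0, 0, 0], [0, 0, 0], [0, 0, 0], [0, 0, 0], [0, 0, 0], [0, 0, 0], [0, 0, 0], [0, 0, 0], [0, 0, 0], [0, 0, 0]], "grip": [1, 1, 1, 1, 1, 1, 1, 1, 1, 1]}}

```text
time: 8.8
ee_pos: [0.4989, -0.0963, 0.1794]
tool_rot: [0.51, 0.492, -0.507, 0.491]
contact_force: [-0.1, 0.8, -2.4]
gripper_width: 0.0612
```

```bash
python3 - <<'E'
from h import *
np.set_printoptions(precision=4,suppress=True)
s=get_state(); print(s['time'],s['ee_pos'],s['qd'],s['contact_force']);print(R.from_quat(s['tool_rot']).as_matrix())
snap('wrist','w5.png')
E
```

```text
8.8 [ 0.4989 -0.0963  0.1794] [ 0.0037 -0.0046  0.0013  0.0003 -0.0018 -0.0037  0.0024] [-0.0744  0.7752 -2.4248]
[[ 0.0025  0.9995 -0.0326]
 [ 0.0036 -0.0327 -0.9995]
 [-1.      0.0024 -0.0036]]
```

View pics/w5.png

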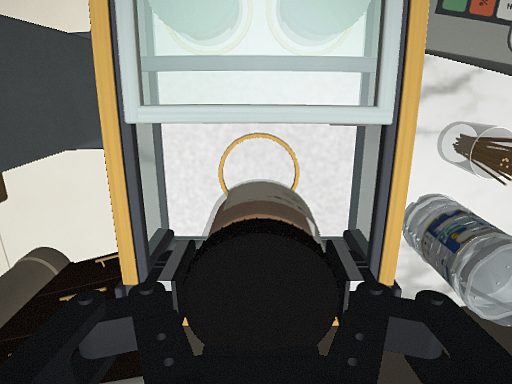

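Call:
{"fn": "carry_out", "kwargs": {"xyz": [[0.015, -0.0006, 0], [0.04, -0.0008, 0], [0.065, -0.001, 0], [0.085, -0.001, 0], [0.1, -0.001, 0], [0.11, -0.001, 0], [0.116, -0.001, 0], [0.12, -0.001, 0], [0.12, -0.001, 0]], "rot": [[0, 0, 0], [0, 0, 0], [0, 0, 0], [0, 0, 0], [0, 0, 0], [0, 0, 0], [0, 0, 0], [0, 0, 0], [0, 0, 0]], "grip": [1, 1, 1, 1, 1, 1, 1, 1, 1]}}

```text
time: 9.75
ee_pos: [0.4984, -0.0959, 0.0596]
tool_rot: [0.51, 0.492, -0.506, 0.492]
contact_force: [-0.2, -0.2, -3.2]
gripper_width: 0.061
```

```bash
python3 - <<'E'
from h import *
np.set_printoptions(precision=4,suppress=True)
s=get_state(); print(s['time'],s['ee_pos'],s['contact_force'],s['moment'])
snap('wrist','w6.png'); im=snap('top','t6.png')
cv2.imwrite('pics/t6z.png',cv2.resize(im[160:260,260:420,::-1],None,fx=5,fy=5))
E
```

```text
9.75 [ 0.4984 -0.0959  0.0596] [-0.1577 -0.1606 -3.1708] [-0.0239  0.0028  0.0642]
```

View pics/w6.png

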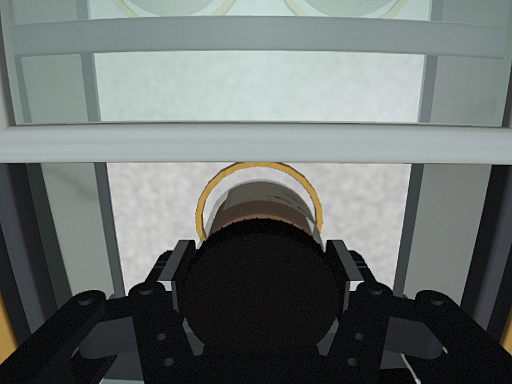

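```bash
python3 - <<'E'
from h import *
np.set_printoptions(precision=4,suppress=True)
cal=cams.calibration('wrist'); s=get_state()
im=cv2.imread('pics/w6.png'); v=cv2.resize(im[140:270,180:340],None,fx=5,fy=5,interpolation=cv2.INTER_CUBIC)
t=np.linspace(0,2*np.pi,160)
def dr(c,r,h,col):
    p=(proj('wrist',np.c_[c[0]+r*np.cos(t),c[1]+r*np.sin(t),0*t+h],cal)-(180,140))*5+2; cv2.polylines(v,[np.int32(p)],True,col,1)
dr((.4984,-.0971),.0355,.018,(0,255,0)); dr((.4984,-.0971),.0395,.018,(0,255,0))
dr((.4984,-.0959),.031,.0206,(255,0,255)); dr((.4984,-.099),.031,.0206,(255,255,0))
cv2.imwrite('pics/w6z.png',v)
E
```

```text
(no output)
```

View pics/w6z.png

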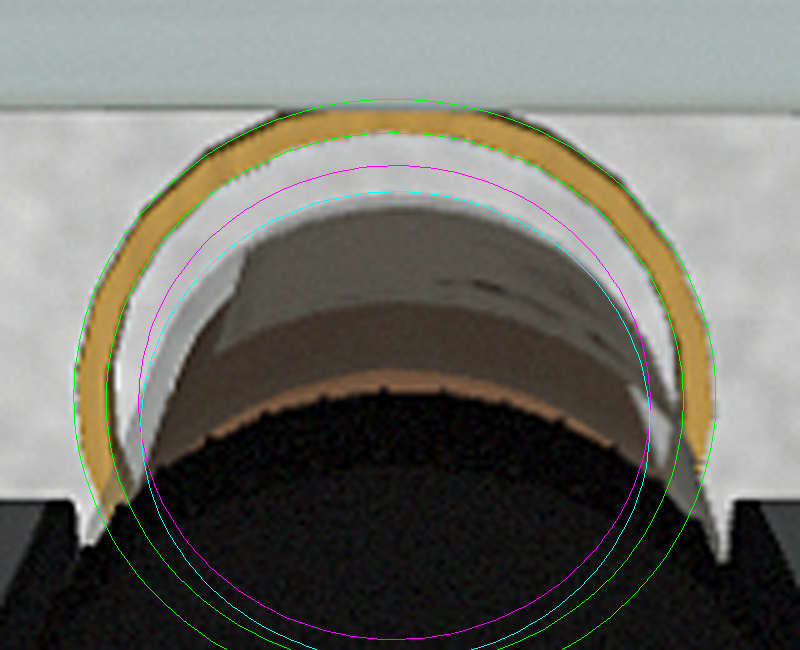

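Call:
{"fn": "carry_out", "kwargs": {"xyz": [[0, -0.0005, -0.0022], [0, -0.0005, -0.0022], [0.002, -0.0005, -0.0022], [0.004, -0.0005, -0.0022], [0.006, -0.0005, -0.0022], [0.0075, -0.0005, -0.0022], [0.0075, -0.0005, -0.0022]], "rot": [[0, 0, 0], [0, 0, 0], [0, 0, 0], [0, 0, 0], [0, 0, 0], [0, 0, 0], [0, 0, 0]], "grip": [1, 1, 1, 1, 1, 1, 1]}}

```text
time: 10.55
ee_pos: [0.498, -0.0938, 0.0522]
tool_rot: [0.51, 0.492, -0.507, 0.492]
contact_force: [0.6, -0.3, -2.6]
gripper_width: 0.0612
```

```bash
python3 - <<'E'
from h import *
np.set_printoptions(precision=4,suppress=True)
s=get_state(); print(s['time'],s['ee_pos'],s['contact_force'],s['moment'])
im=snap('wrist','w7.png'); v=cv2.resize(im[140:270,180:340,::-1],None,fx=5,fy=5,interpolation=cv2.INTER_CUBIC);cv2.imwrite('pics/w7z.png',v)
E
```

```text
10.55 [ 0.498  -0.0938  0.0522] [ 0.6387 -0.2502 -2.6033] [0.0516 0.0117 0.0117]
```

View pics/w7z.png

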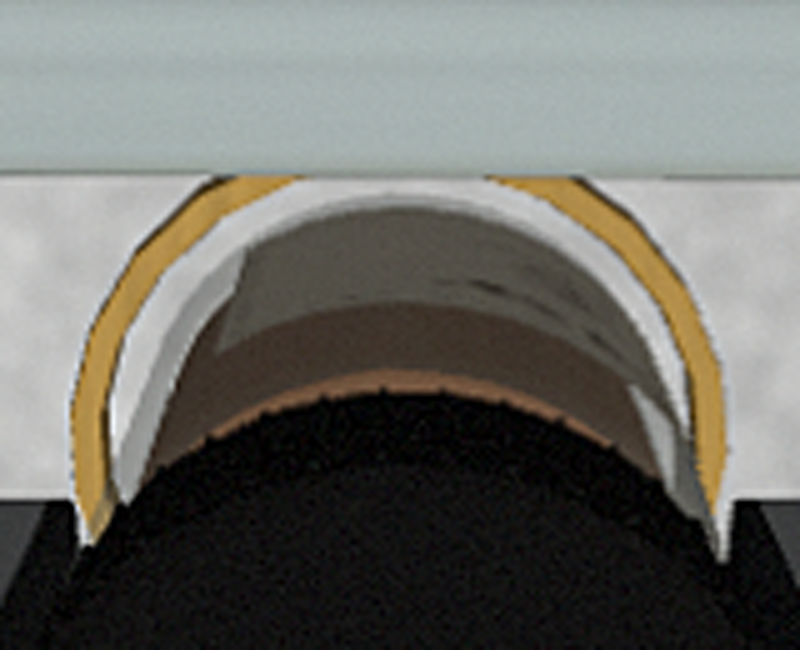

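The jar's base is inside the ring with a clear gap all round. Next I'll lower it to contact.

Call:
{"fn": "carry_out", "kwargs": {"xyz": [[0.001, 0, 0], [0.002, 0, 0], [0.002, 0, 0], [0.002, 0, 0]], "rot": [[0, 0, 0], [0, 0, 0], [0, 0, 0], [0, 0, 0]], "grip": [1, 1, 1, 1]}}

```text
time: 11.0
ee_pos: [0.4981, -0.0938, 0.051]
tool_rot: [0.51, 0.492, -0.506, 0.492]
contact_force: [-1.9, 0.0, 10.1]
gripper_width: 0.0611
```

Contact, with +10 N where it had been −2.6 N. Now I'll open.

Call:
{"fn": "carry_out", "kwargs": {"xyz": [[0, 0, 0], [0, 0, 0], [0, 0, 0], [0, 0, 0], [0, 0, 0], [0, 0, 0], [0, 0, 0], [0, 0, 0], [0, 0, 0]], "rot": [[0, 0, 0], [0, 0, 0], [0, 0, 0], [0, 0, 0], [0, 0, 0], [0, 0, 0], [0, 0, 0], [0, 0, 0], [0, 0, 0]], "grip": [0.6, 0.3, 0.1, 0, 0, 0, 0, 0, 0]}}

```text
time: 11.9
ee_pos: [0.4981, -0.0938, 0.051]
tool_rot: [0.51, 0.492, -0.506, 0.492]
contact_force: [0.3, -0.1, 0.4]
gripper_width: 0.0852
```

Call:
{"fn": "carry_out", "kwargs": {"xyz": [[-0.005, 0, 0], [-0.015, 0, 0], [-0.035, 0, 0], [-0.06, 0, 0], [-0.09, 0, 0], [-0.12, 0, 0], [-0.15, 0, 0], [-0.17, 0, 0], [-0.18, 0, 0], [-0.18, 0, 0]], "rot": [[0, 0, 0], [0, 0, 0], [0, 0, 0], [0, 0, 0], [0, 0, 0], [0, 0, 0], [0, 0, 0], [0, 0, 0], [0, 0, 0], [0, 0, 0]], "grip": [0, 0, 0, 0, 0, 0, 0, 0, 0, 0]}}

```text
time: 12.9
ee_pos: [0.498, -0.0946, 0.2324]
tool_rot: [0.511, 0.491, -0.506, 0.492]
contact_force: [1.0, -0.6, -0.7]
gripper_width: 0.0853
```

```bash
python3 - <<'E'
from h import *
np.set_printoptions(precision=4,suppress=True)
s=get_state(); print(s['time'],s['ee_pos'],s['contact_force'],s['moment'],s['joint_pos'])
im=snap('wrist','w8.png'); im=snap('side','s8.png');cv2.imwrite('pics/s8z.png',cv2.resize(im[60:210,220:350,::-1],None,fx=4,fy=4))
E
```

```text
12.9 [ 0.498  -0.0946  0.2324] [ 0.9696 -0.6175 -0.7154] [ 0.0007  0.0351 -0.0119] [-0.2279  0.3504  0.4504  1.8877 -0.1926  0.9392  0.2791]
```

View pics/w8.png

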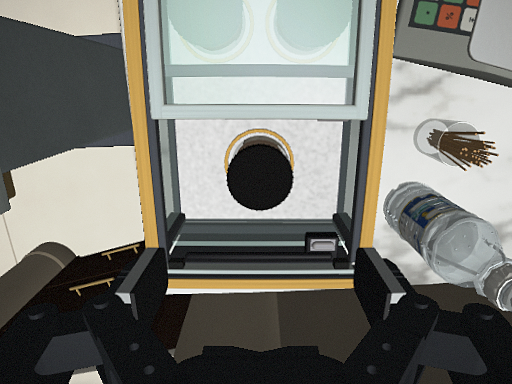

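View pics/s8z.png

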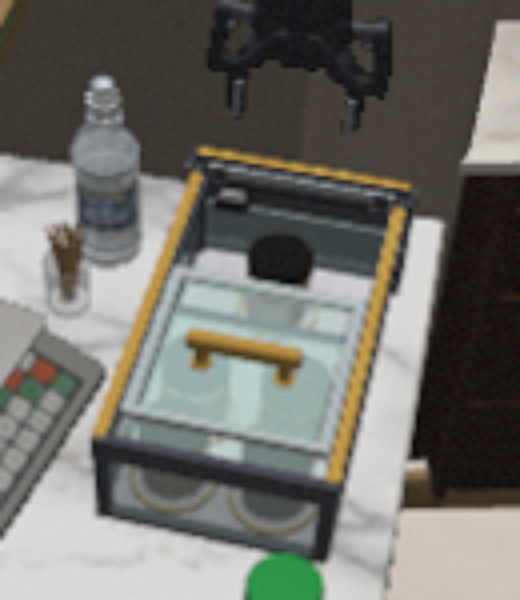

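The jar stands upright in the ring, with its lid at (260,178) in the wrist view. Next I'll close the fingers and go to the +y side of the bar.

Call:
{"fn": "carry_out", "kwargs": {"xyz": [[0, 0, -0.02], [0, 0, -0.05], [0, 0, -0.08], [0, 0, -0.11], [0, 0.001, -0.14], [0, 0.001, -0.17], [0, 0.001, -0.195], [0, 0.001, -0.21], [0, 0.001, -0.21], [0, 0.001, -0.21]], "rot": [[0, 0, 0], [0, 0, 0], [0, 0, 0], [0, 0, 0], [0, 0, 0], [0, 0, 0], [0, 0, 0], [0, 0, 0], [0, 0, 0], [0, 0, 0]], "grip": [1, 1, 1, 1, 1, 1, 1, 1, 1, 1]}}

```text
time: 14.0
ee_pos: [0.5047, 0.1145, 0.2308]
tool_rot: [0.51, 0.492, -0.507, 0.491]
contact_force: [-0.4, -0.2, 0.6]
gripper_width: 0.0
```

Call:
{"fn": "carry_out", "kwargs": {"xyz": [[0.015, 0, 0], [0.035, 0, 0], [0.06, 0, 0], [0.08, 0, 0], [0.095, 0, 0], [0.105, 0, 0], [0.112, 0, 0], [0.112, 0, 0], [0.112, 0, 0]], "rot": [[0, 0, 0], [0, 0, 0], [0, 0, 0], [0, 0, 0], [0, 0, 0], [0, 0, 0], [0, 0, 0], [0, 0, 0], [0, 0, 0]], "grip": [1, 1, 1, 1, 1, 1, 1, 1, 1]}}

```text
time: 14.9
ee_pos: [0.5053, 0.1145, 0.1192]
tool_rot: [0.51, 0.492, -0.507, 0.491]
contact_force: [0.3, 0.2, -0.2]
gripper_width: -0.0002
```

```bash
python3 - <<'E'
from h import *
np.set_printoptions(precision=4,suppress=True)
s=get_state(); print(s['time'],s['ee_pos'],s['contact_force'],s['moment'],s['joint_pos']); print(R.from_quat(s['tool_rot']).as_matrix())
im=snap('side','s9.png');cv2.imwrite('pics/s9z.png',cv2.resize(im[60:210,220:350,::-1],None,fx=4,fy=4))
snap('wrist','w9.png')
E
```

```text
14.9 [0.5053 0.1145 0.1192] [ 0.2704  0.2039 -0.1611] [-0.1177 -0.015  -0.0534] [-0.5445  0.5069  0.3415  1.999  -0.267   0.6746 -0.0673]
[[ 0.0028  0.9994 -0.0339]
 [ 0.003  -0.0339 -0.9994]
 [-1.      0.0027 -0.0031]]
```

View pics/s9z.png

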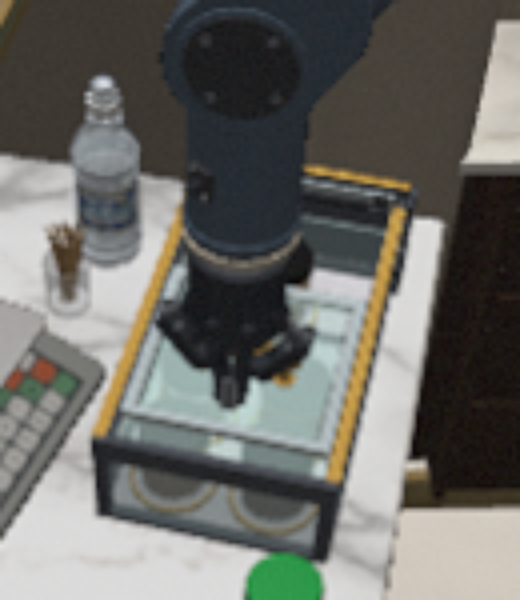

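View pics/w9.png

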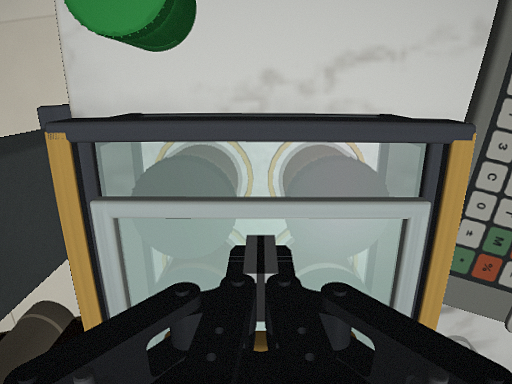

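Call:
{"fn": "carry_out", "kwargs": {"xyz": [[0, 0, 0.004], [0, 0, 0.008], [0, 0, 0.012], [0, 0, 0.016], [0, 0, 0.02], [0, 0, 0.024], [0, 0, 0.027], [0, 0, 0.03], [0, 0, 0.033], [0, 0, 0.036], [0, 0, 0.039], [0, 0, 0.042]], "rot": [[0, 0, 0], [0, 0, 0], [0, 0, 0], [0, 0, 0], [0, 0, 0], [0, 0, 0], [0, 0, 0], [0, 0, 0], [0, 0, 0], [0, 0, 0], [0, 0, 0], [0, 0, 0]], "grip": [1, 1, 1, 1, 1, 1, 1, 1, 1, 1, 1, 1]}}

```text
time: 16.2
ee_pos: [0.5039, 0.0728, 0.1193]
tool_rot: [0.51, 0.492, -0.507, 0.492]
contact_force: [-1.0, 1.3, 0.9]
gripper_width: -0.0001
```

```bash
python3 - <<'E'
from h import *
np.set_printoptions(precision=4,suppress=True)
s=get_state(); print(s['time'],s['ee_pos'],s['contact_force'])
snap('wrist','w10.png')
im=snap('top','t10.png');cv2.imwrite('pics/t10z.png',cv2.convertScaleAbs(cv2.resize(im[160:260,260:420,::-1],None,fx=5,fy=5),alpha=1.6))
E
```

```text
16.2 [0.5039 0.0728 0.1193] [-0.969   1.2611  0.9466]
```

View pics/t10z.png

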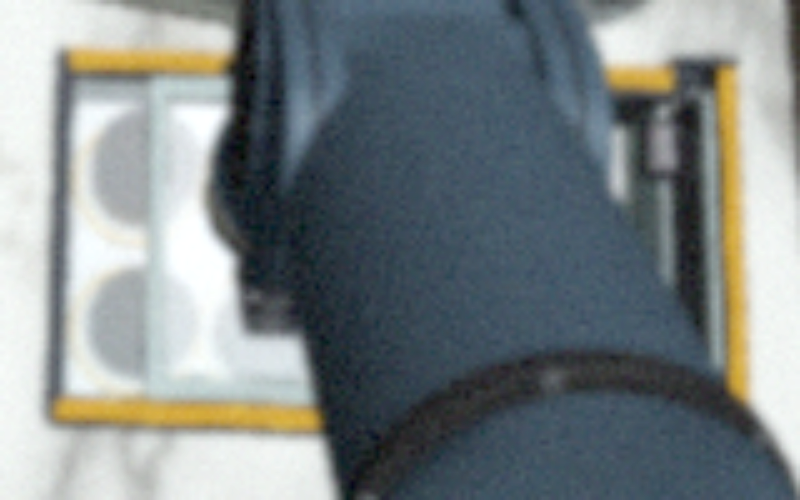

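The hatch has moved about 12 mm and friction is about 1.3 N, so the contact is good. I'll push on at about 45 mm/s.

Call:
{"fn": "carry_out", "kwargs": {"xyz": [[0, 0, 0.004], [0, 0, 0.008], [0, 0, 0.013], [0, 0, 0.018], [0, 0, 0.023], [0, 0, 0.028], [0, 0, 0.033], [0, 0, 0.038], [0, 0, 0.043], [0, 0, 0.048], [0, 0, 0.052], [0, 0, 0.055]], "rot": [[0, 0, 0], [0, 0, 0], [0, 0, 0], [0, 0, 0], [0, 0, 0], [0, 0, 0], [0, 0, 0], [0, 0, 0], [0, 0, 0], [0, 0, 0], [0, 0, 0], [0, 0, 0]], "grip": [1, 1, 1, 1, 1, 1, 1, 1, 1, 1, 1, 1]}}

```text
time: 17.5
ee_pos: [0.502, 0.0168, 0.1191]
tool_rot: [0.51, 0.491, -0.507, 0.491]
contact_force: [0.3, 1.1, 0.6]
gripper_width: -0.0004
```

Call:
{"fn": "carry_out", "kwargs": {"xyz": [[0, 0, 0.004], [0, 0, 0.008], [0, 0, 0.012], [0, 0, 0.016], [0, 0, 0.02], [0, 0, 0.024], [0, 0, 0.028], [0, 0, 0.032], [0, 0, 0.035], [0, 0, 0.038], [0, 0, 0.041], [0, 0, 0.044]], "rot": [[0, 0, 0], [0, 0, 0], [0, 0, 0], [0, 0, 0], [0, 0, 0], [0, 0, 0], [0, 0, 0], [0, 0, 0], [0, 0, 0], [0, 0, 0], [0, 0, 0], [0, 0, 0]], "grip": [1, 1, 1, 1, 1, 1, 1, 1, 1, 1, 1, 1]}}

```text
time: 18.7
ee_pos: [0.5004, -0.0274, 0.119]
tool_rot: [0.51, 0.491, -0.507, 0.491]
contact_force: [-0.9, 1.0, 1.0]
gripper_width: 0.0002
```

```bash
python3 - <<'E'
from h import *
np.set_printoptions(precision=4,suppress=True)
s=get_state(); print(s['time'],s['ee_pos'],s['contact_force'])
im=snap('top','t11.png');cv2.imwrite('pics/t11z.png',cv2.convertScaleAbs(cv2.resize(im[160:260,260:420,::-1],None,fx=5,fy=5),alpha=1.6))
snap('wrist','w11.png')
E
```

```text
18.7 [ 0.5004 -0.0274  0.119 ] [-0.8713  1.0496  0.9788]
```

View pics/t11z.png

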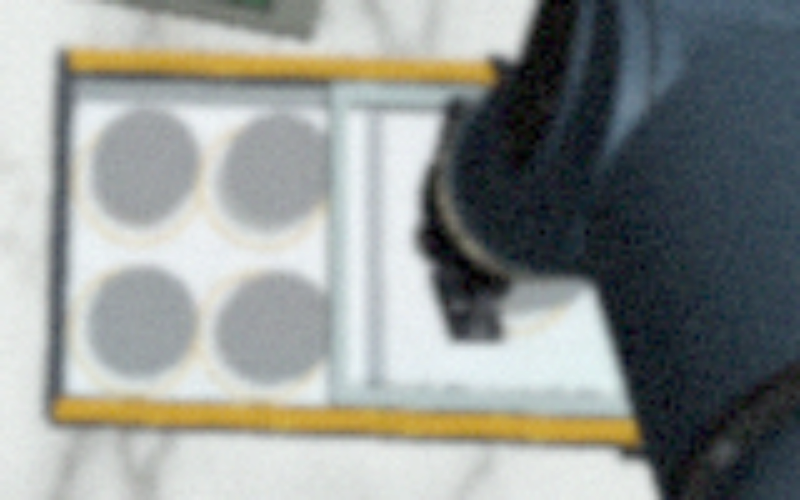

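View pics/w11.png

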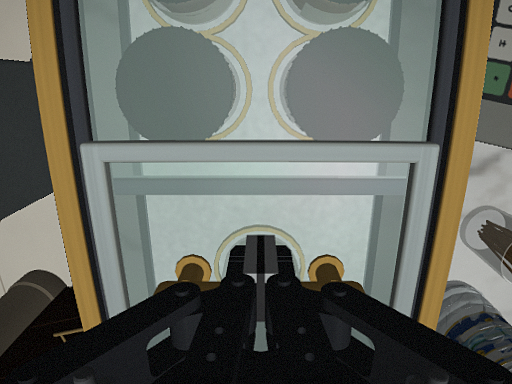

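Call:
{"fn": "carry_out", "kwargs": {"xyz": [[0, 0, 0.0015], [0, 0, 0.003], [0, 0, 0.0045], [0, 0, 0.006], [0, 0, 0.0075], [0, 0, 0.009], [0, 0, 0.0105], [0, 0, 0.012], [0, 0, 0.0135], [0, 0, 0.015]], "rot": [[0, 0, 0], [0, 0, 0], [0, 0, 0], [0, 0, 0], [0, 0, 0], [0, 0, 0], [0, 0, 0], [0, 0, 0], [0, 0, 0], [0, 0, 0]], "grip": [1, 1, 1, 1, 1, 1, 1, 1, 1, 1]}}

```text
time: 19.8
ee_pos: [0.5001, -0.0407, 0.119]
tool_rot: [0.51, 0.492, -0.506, 0.491]
contact_force: [-0.5, 9.7, 2.5]
gripper_width: 0.0001
```

Call:
{"fn": "carry_out", "kwargs": {"xyz": [[0, 0, 0.001], [0, 0, 0.002], [0, 0, 0.003], [0, 0, 0.004], [0, 0, 0.005], [0, 0, 0.006]], "rot": [[0, 0, 0], [0, 0, 0], [0, 0, 0], [0, 0, 0], [0, 0, 0], [0, 0, 0]], "grip": [1, 1, 1, 1, 1, 1]}}

```text
time: 20.4
ee_pos: [0.4999, -0.0456, 0.119]
tool_rot: [0.51, 0.493, -0.506, 0.491]
contact_force: [-0.7, 8.0, 2.9]
gripper_width: -0.0003
```

The resistance has begun. I'll go in 1 mm steps now.

Call:
{"fn": "carry_out", "kwargs": {"xyz": [[0, 0, 0.0005], [0, 0, 0.001], [0, 0, 0.001]], "rot": [[0, 0, 0], [0, 0, 0], [0, 0, 0]], "grip": [1, 1, 1]}}

```text
time: 20.7
ee_pos: [0.4999, -0.0457, 0.119]
tool_rot: [0.51, 0.493, -0.505, 0.491]
contact_force: [-0.4, 6.2, 2.1]
gripper_width: -0.0002
```

```bash
python3 - <<'E'
from h import *
np.set_printoptions(precision=4,suppress=True)
s=get_state(); print(s['time'],s['ee_pos'],s['contact_force'])
im=snap('top','t12.png');cv2.imwrite('pics/t12z.png',cv2.convertScaleAbs(cv2.resize(im[160:260,260:420,::-1],None,fx=5,fy=5),alpha=1.6))
snap('wrist','w12.png')
E
```

```text
20.7 [ 0.4999 -0.0457  0.119 ] [-0.3958  6.1741  2.0939]
```

View pics/t12z.png

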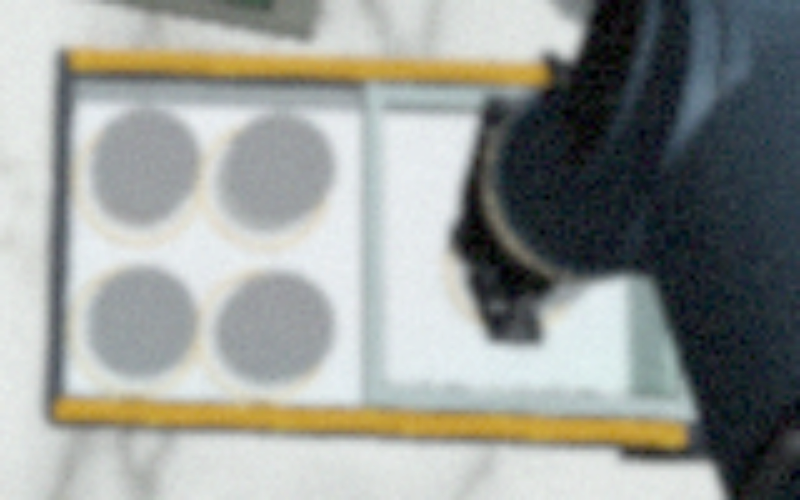

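View pics/w12.png

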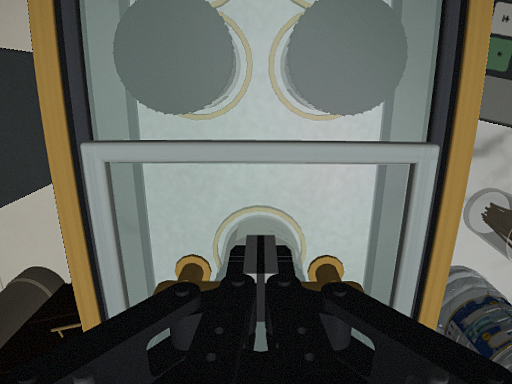

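Call:
{"fn": "carry_out", "kwargs": {"xyz": [[0, 0, 0.0005], [0, 0, 0.001], [0, 0, 0.0015], [0, 0, 0.0015]], "rot": [[0, 0, 0], [0, 0, 0], [0, 0, 0], [0, 0, 0]], "grip": [1, 1, 1, 1]}}

```text
time: 21.2
ee_pos: [0.4998, -0.0457, 0.1191]
tool_rot: [0.51, 0.494, -0.505, 0.491]
contact_force: [-0.0, 8.8, 2.7]
gripper_width: -0.0001
```

```bash
python3 - <<'E'
from h import *
np.set_printoptions(precision=4,suppress=True)
s=get_state(); print(s['time'],s['ee_pos'],s['contact_force'],s['moment'])
im=snap('side','s13.png');cv2.imwrite('pics/s13z.png',cv2.resize(im[70:180,230:340,::-1],None,fx=5.4,fy=5.4,interpolation=cv2.INTER_CUBIC))
E
```

```text
21.2 [ 0.4998 -0.0457  0.1191] [-0.0469  8.8335  2.6654] [ 1.7309  0.0426 -0.0447]
```

View pics/s13z.png

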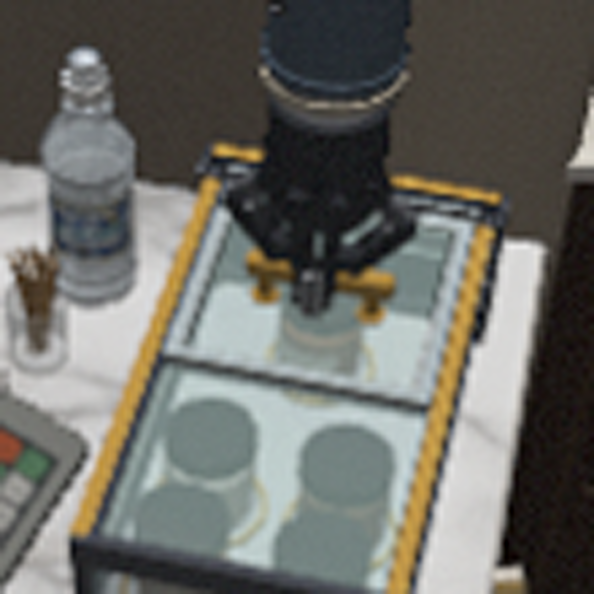

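Call:
{"fn": "carry_out", "kwargs": {"xyz": [[0, 0, -0.0005], [0, 0, -0.001], [0, 0, -0.0015], [0, 0, -0.002], [0, 0, -0.002]], "rot": [[0, 0, 0], [0, 0, 0], [0, 0, 0], [0, 0, 0], [0, 0, 0]], "grip": [1, 1, 1, 1, 1]}}

```text
time: 21.75
ee_pos: [0.4999, -0.044, 0.119]
tool_rot: [0.51, 0.494, -0.505, 0.491]
contact_force: [0.8, -0.9, 0.5]
gripper_width: -0.0003
```

Call:
{"fn": "carry_out", "kwargs": {"xyz": [[0, 0, -0.005], [0, 0, -0.01], [0, 0, -0.015], [0, 0, -0.02], [0, 0, -0.02]], "rot": [[0, 0, 0], [0, 0, 0], [0, 0, 0], [0, 0, 0], [0, 0, 0]], "grip": [1, 1, 1, 1, 1]}}

```text
time: 22.25
ee_pos: [0.5005, -0.0229, 0.1192]
tool_rot: [0.51, 0.494, -0.504, 0.491]
contact_force: [0.9, 0.0, -0.1]
gripper_width: -0.0002
```

```bash
python3 - <<'E'
from h import *
np.set_printoptions(precision=4,suppress=True)
s=get_state(); print(s['time'],s['ee_pos'],s['contact_force'],s['moment'])
im=snap('side','s14.png');cv2.imwrite('pics/s14z.png',cv2.resize(im[70:180,230:340,::-1],None,fx=5.4,fy=5.4,interpolation=cv2.INTER_CUBIC))
im=snap('top','t14.png');cv2.imwrite('pics/t14z.png',cv2.convertScaleAbs(cv2.resize(im[160:260,260:420,::-1],None,fx=5,fy=5),alpha=1.6))
snap('wrist','w14.png')
E
```

```text
22.25 [ 0.5005 -0.0229  0.1192] [ 0.9385  0.0122 -0.1134] [ 0.0261 -0.0084 -0.0757]
```

View pics/t14z.png

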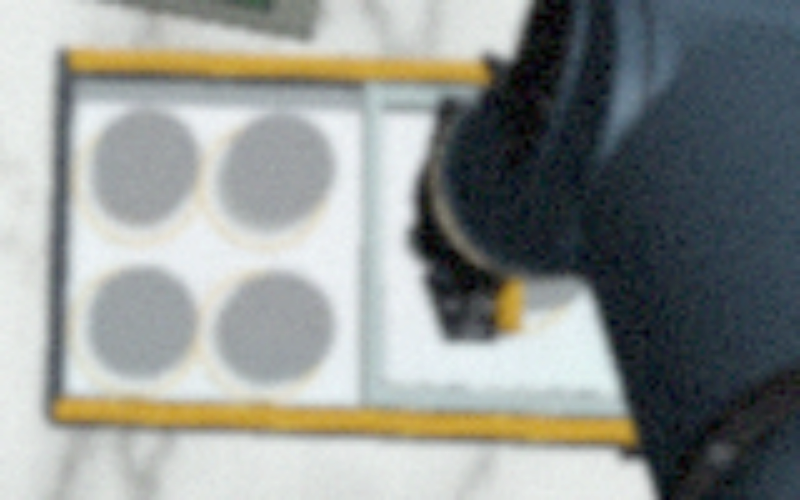

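View pics/w14.png

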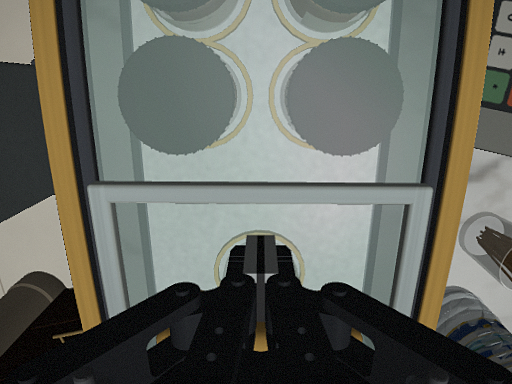

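Call:
{"fn": "carry_out", "kwargs": {"xyz": [[-0.02, 0, 0], [-0.05, 0, -0.01], [-0.09, 0, -0.03], [-0.13, 0, -0.06], [-0.15, 0, -0.1], [-0.15, 0, -0.14], [-0.15, 0, -0.18], [-0.15, 0, -0.22], [-0.15, 0, -0.25], [-0.15, 0, -0.27], [-0.15, 0, -0.27]], "rot": [[0, 0, 0], [0, 0, 0], [0, 0, 0], [0, 0, 0], [0, 0, 0], [0, 0, 0], [0, 0, 0], [0, 0, 0], [0, 0, 0], [0, 0, 0], [0, 0, 0]], "grip": [1, 1, 1, 1, 1, 1, 1, 1, 1, 1, 1]}}

```text
time: 23.5
ee_pos: [0.5077, 0.2479, 0.271]
tool_rot: [0.509, 0.495, -0.504, 0.492]
contact_force: [0.5, -0.5, -0.8]
gripper_width: 0.0
```

```bash
python3 - <<'E'
from h import *
np.set_printoptions(precision=4,suppress=True)
s=get_state(); print(s['time'],s['ee_pos'],s['contact_force'],s['moment'])
im=snap('side','s15.png');cv2.imwrite('pics/s15z.png',cv2.resize(im[80:180,230:340,::-1],None,fx=6,fy=6,interpolation=cv2.INTER_CUBIC))
im=snap('top','t15.png');cv2.imwrite('pics/t15z.png',cv2.convertScaleAbs(cv2.resize(im[160:260,260:420,::-1],None,fx=5,fy=5,interpolation=cv2.INTER_CUBIC),alpha=1.6))
bgr=im[:,:,::-1].copy(); hsv=cv2.cvtColor(bgr,cv2.COLOR_BGR2HSV); m=((hsv[...,0]>12)&(hsv[...,0]<30)&(hsv[...,1]>90)).astype(np.uint8)
m[:160]=0;m[260:]=0;m[:,:262]=0;m[:,420:]=0
n,l,st,c=cv2.connectedComponentsWithStats(m)
for i in range(1,n):
    if st[i,4]>40: print(st[i],c[i],atz('top',c[i],.140))
E
```

```text
23.5 [0.5077 0.2479 0.271 ] [ 0.5301 -0.5491 -0.817 ] [-0.0387  0.045   0.0101]
[284 170 111   8 435] [336.9471 173.6437] [ 0.5906 -0.0024  0.14  ]
[402 173   8  77 293] [406.0205 211.0375] [ 0.49   -0.1777  0.14  ]
[356 190   8  36 199] [360.4573 208.2613] [ 0.4972 -0.0602  0.14  ]
[318 242  79   8 368] [358.8207 245.0326] [ 0.4016 -0.051   0.14  ]
```

View pics/t15z.png

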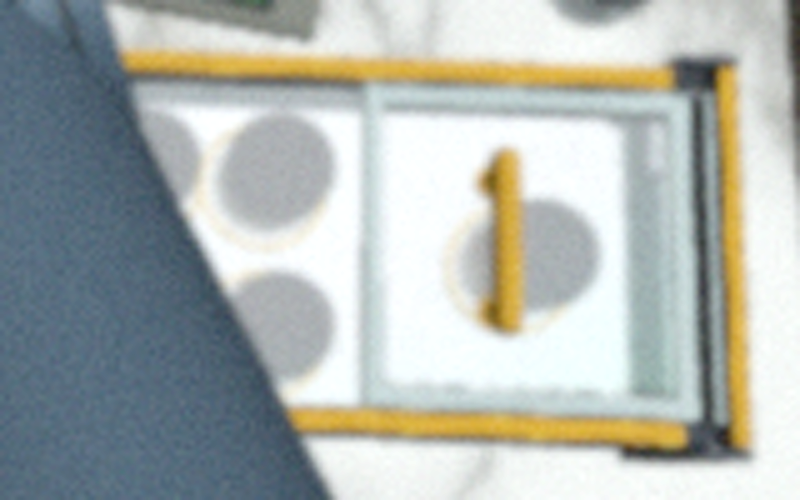

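View pics/s15z.png

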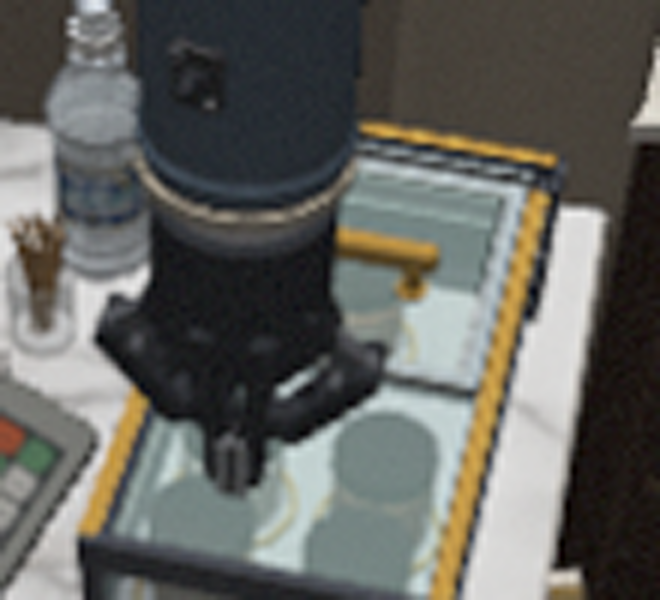

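```bash
python3 - <<'E'
import cv2,numpy as np
I={k:cv2.imread(f'pics/{k}.png').astype(np.float32).mean(2) for k in('t11','t12','t14','t15')}
# profile of trailing edge rows 205-235? columns 320-350
for k,a in I.items():
    pr=a[198:212,322:345].mean(0); print(k,np.round(pr,0).astype(int).tolist())
for k in('t12','t14','t15'):
    a=I['t12'][178:212,325:348]; b=I[k][178:212,325:348]
    print(k,cv2.phaseCorrelate(np.ascontiguousarray(a),np.ascontiguousarray(b),cv2.createHanningWindow(a.shape[::-1],cv2.CV_32F)))
    # upsampled ECC
    W=np.eye(2,3,dtype=np.float32)
    try: print(cv2.findTransformECC(a,b,W,cv2.MOTION_TRANSLATION),W[:,2])
    except Exception as e: print(e)
E
```

```text
t11 [131, 133, 129, 117, 113, 120, 127, 138, 147, 149, 142, 129, 121, 122, 132, 142, 147, 148, 148, 145, 131, 104, 67]
t12 [129, 132, 136, 141, 145, 146, 147, 147, 145, 138, 123, 115, 120, 124, 132, 140, 145, 146, 146, 147, 146, 146, 146]
t14 [131, 135, 138, 143, 147, 149, 149, 149, 147, 140, 125, 118, 123, 130, 138, 144, 147, 147, 140, 123, 92, 56, 25]
t15 [141, 145, 150, 154, 158, 160, 160, 161, 159, 151, 135, 128, 134, 141, 149, 155, 158, 159, 160, 160, 160, 160, 159]
t12 ((-1.7763568394002505e-15, 0.0), 1.0000000006144472)
(0.9999999997753275, array([[ 1.0000000e+00,  0.0000000e+00, -3.7076134e-11],
       [ 0.0000000e+00,  1.0000000e+00, -4.5354265e-10]], dtype=float32)) [-3.7076134e-11 -4.5354265e-10]
t14 ((-0.24236893949158933, -0.04833482767139685), 0.6626675266910482)
OpenCV(4.12.0) /io/opencv/modules/video/src/ecc.cpp:589: error: (-7:Iterations do not converge) The algorithm stopped before its convergence. The correlation is going to be minimized. Images may be uncorrelated or non-overlapped in function 'findTransformECC'

t15 ((-0.19409763716632256, -0.348240694334951), 0.9575368027996134)
(0.9851663364176916, array([[ 1.        ,  0.        , -0.08321556],
       [ 0.        ,  1.        , -0.00932369]], dtype=float32)) [-0.08321556 -0.00932369]
```

Under a 9 N push the hatch didn't move, and on release it relaxed only about 1 mm. To be sure this is the hard stop beyond the catch and not a ramp short of it, I'll push once more to about 13 N. That is above the catch's 11 N and below the 20 N limit.

```bash
python3 - <<'E'
from h import *
np.set_printoptions(precision=4,suppress=True)
s=get_state(); M=R.from_quat(s['tool_rot']).as_matrix(); print(M)
for P in ([.5080,.2479-.05,.271],[.5003,-.033,.119]): print(M.T@(np.array(P)-s['ee_pos']))
T=np.array([[0,1,-.034],[0,-.034,-1],[-1,0,0]]).T
T=np.array([[0,.9994,-.034],[0,-.034,-.9994],[-1,0,0]])
print(np.degrees(R.from_matrix(M.T@T).as_rotvec()))
E
```

```text
[[ 0.0023  0.9995 -0.03  ]
 [ 0.0077 -0.03   -0.9995]
 [-1.      0.0021 -0.0077]]
[-0.0001  0.0012  0.0461]
[0.1501 0.0001 0.2783]
[ 0.2281 -0.444  -0.1168]
```

Call:
{"fn": "carry_out", "kwargs": {"xyz": [[0, 0, 0.03], [0, 0, 0.07], [0, 0, 0.11], [0, 0, 0.15], [0.01, 0, 0.19], [0.03, 0, 0.22], [0.06, 0, 0.245], [0.09, 0, 0.26], [0.12, 0, 0.268], [0.14, 0, 0.272], [0.15, 0, 0.274], [0.15, 0, 0.276]], "rot": [[0, 0, 0], [0, 0, 0], [0.2, -0.4, -0.1], [0.2, -0.4, -0.1], [0.2, -0.4, -0.1], [0.2, -0.4, -0.1], [0.2, -0.4, -0.1], [0.2, -0.4, -0.1], [0.2, -0.4, -0.1], [0.2, -0.4, -0.1], [0.2, -0.4, -0.1], [0.2, -0.4, -0.1]], "grip": [1, 1, 1, 1, 1, 1, 1, 1, 1, 1, 1, 1]}}

```text
time: 24.8
ee_pos: [0.4994, -0.0317, 0.1185]
tool_rot: [-0.508, -0.492, 0.509, -0.491]
contact_force: [0.6, 0.6, 0.3]
gripper_width: -0.0001
```

Call:
{"fn": "carry_out", "kwargs": {"xyz": [[0, 0, 0.001], [0, 0, 0.003], [0, 0, 0.005], [0, 0, 0.007], [0, 0, 0.008], [0, 0, 0.009], [0, 0, 0.01], [0, 0, 0.01]], "rot": [[0, 0, 0], [0, 0, 0], [0, 0, 0], [0, 0, 0], [0, 0, 0], [0, 0, 0], [0, 0, 0], [0, 0, 0]], "grip": [1, 1, 1, 1, 1, 1, 1, 1]}}

```text
time: 25.6
ee_pos: [0.499, -0.0418, 0.1185]
tool_rot: [-0.508, -0.492, 0.509, -0.491]
contact_force: [-0.1, 0.6, 0.4]
gripper_width: -0.0001
```

Call:
{"fn": "carry_out", "kwargs": {"xyz": [[0, 0, 0.0005], [0, 0, 0.001], [0, 0, 0.0015], [0, 0, 0.002], [0, 0, 0.002]], "rot": [[0, 0, 0], [0, 0, 0], [0, 0, 0], [0, 0, 0], [0, 0, 0]], "grip": [1, 1, 1, 1, 1]}}

```text
time: 26.1
ee_pos: [0.499, -0.0438, 0.1185]
tool_rot: [-0.508, -0.492, 0.509, -0.491]
contact_force: [0.6, 0.1, 0.4]
gripper_width: -0.0003
```

Call:
{"fn": "carry_out", "kwargs": {"xyz": [[0, 0, 0.0005], [0, 0, 0.001], [0, 0, 0.0013], [0, 0, 0.0013]], "rot": [[0, 0, 0], [0, 0, 0], [0, 0, 0], [0, 0, 0]], "grip": [1, 1, 1, 1]}}

```text
time: 26.5
ee_pos: [0.4989, -0.0452, 0.1185]
tool_rot: [-0.508, -0.492, 0.509, -0.491]
contact_force: [0.6, -0.2, -0.1]
gripper_width: 0.0003
```

Call:
{"fn": "carry_out", "kwargs": {"xyz": [[0, 0, 0.0004], [0, 0, 0.0008], [0, 0, 0.0008]], "rot": [[0, 0, 0], [0, 0, 0], [0, 0, 0]], "grip": [1, 1, 1]}}

```text
time: 26.8
ee_pos: [0.4989, -0.0456, 0.1185]
tool_rot: [-0.508, -0.492, 0.509, -0.491]
contact_force: [-0.1, 2.6, 0.0]
gripper_width: -0.0003
```

Call:
{"fn": "carry_out", "kwargs": {"xyz": [[0, 0, 0.0004], [0, 0, 0.0008], [0, 0, 0.0008]], "rot": [[0, 0, 0], [0, 0, 0], [0, 0, 0]], "grip": [1, 1, 1]}}

```text
time: 27.1
ee_pos: [0.4989, -0.0457, 0.1185]
tool_rot: [-0.508, -0.492, 0.509, -0.49]
contact_force: [0.1, 4.6, 1.0]
gripper_width: 0.0001
```

Call:
{"fn": "carry_out", "kwargs": {"xyz": [[0, 0, 0.0005], [0, 0, 0.001], [0, 0, 0.0015], [0, 0, 0.0018], [0, 0, 0.0018]], "rot": [[0, 0, 0], [0, 0, 0], [0, 0, 0], [0, 0, 0], [0, 0, 0]], "grip": [1, 1, 1, 1, 1]}}

```text
time: 27.6
ee_pos: [0.4989, -0.0458, 0.1185]
tool_rot: [0.509, 0.493, -0.508, 0.49]
contact_force: [0.4, 9.1, 2.5]
gripper_width: 0.0003
```

Call:
{"fn": "carry_out", "kwargs": {"xyz": [[0, 0, 0.001], [0, 0, 0.0015], [0, 0, 0.002], [0, 0, 0.0024], [0, 0, 0.0026], [0, 0, 0.0026]], "rot": [[0, 0, 0], [0, 0, 0], [0, 0, 0], [0, 0, 0], [0, 0, 0], [0, 0, 0]], "grip": [1, 1, 1, 1, 1, 1]}}

```text
time: 28.2
ee_pos: [0.4988, -0.0458, 0.1185]
tool_rot: [0.509, 0.494, -0.507, 0.49]
contact_force: [0.7, 13.8, 2.1]
gripper_width: -0.0002
```

At 13.8 N there was no movement, so it is on the hard stop. I'll back off, withdraw and check.

Call:
{"fn": "carry_out", "kwargs": {"xyz": [[0, 0, -0.001], [0, 0, -0.002], [0, 0, -0.004], [0, 0, -0.008], [0, 0, -0.012], [-0.01, 0, -0.016], [-0.03, 0, -0.02], [-0.06, 0, -0.03], [-0.1, 0, -0.05], [-0.14, 0, -0.08], [-0.15, 0, -0.12], [-0.15, 0, -0.16]], "rot": [[0, 0, 0], [0, 0, 0], [0, 0, 0], [0, 0, 0], [0, 0, 0], [0, 0, 0], [0, 0, 0], [0, 0, 0], [0, 0, 0], [0, 0, 0], [0, 0, 0], [0, 0, 0]], "grip": [1, 1, 1, 1, 1, 1, 1, 1, 1, 1, 1, 1]}}

```text
time: 29.4
ee_pos: [0.5051, 0.1145, 0.2728]
tool_rot: [0.511, 0.493, -0.505, 0.491]
contact_force: [-0.1, 0.5, -0.4]
gripper_width: 0.0005
```

Call:
{"fn": "carry_out", "kwargs": {"xyz": [[0, 0, -0.03], [0, 0, -0.06], [0, 0, -0.09], [0, 0, -0.12], [0, 0, -0.15], [0, 0, -0.18], [0, 0, -0.2], [0, 0, -0.2], [0, 0, -0.2]], "rot": [[0, 0, 0], [0, 0, 0], [0, 0, 0], [0, 0, 0], [0, 0, 0], [0, 0, 0], [0, 0, 0], [0, 0, 0], [0, 0, 0]], "grip": [1, 1, 1, 1, 1, 1, 1, 1, 1]}}

```text
time: 30.3
ee_pos: [0.5114, 0.3139, 0.2746]
tool_rot: [0.51, 0.493, -0.505, 0.491]
contact_force: [-0.1, 0.1, -0.3]
gripper_width: -0.0002
```

```bash
python3 - <<'E'
from h import *
np.set_printoptions(precision=4,suppress=True)
s=get_state(); print(s['time'],s['ee_pos'],s['contact_force'])
im=snap('top','t16.png');cv2.imwrite('pics/t16z.png',cv2.convertScaleAbs(cv2.resize(im[120:270,120:430,::-1],None,fx=2.5,fy=2.5,interpolation=cv2.INTER_CUBIC),alpha=1.5))
im=snap('side','s16.png')
bgr=cv2.imread('pics/t16.png'); hsv=cv2.cvtColor(bgr,cv2.COLOR_BGR2HSV); m=((hsv[...,0]>12)&(hsv[...,0]<30)&(hsv[...,1]>90)).astype(np.uint8)
print(np.argwhere(m[185:230,350:372]).mean(0)+[185,350])
b=cv2.imread('pics/t15.png');hsv=cv2.cvtColor(b,cv2.COLOR_BGR2HSV); m=((hsv[...,0]>12)&(hsv[...,0]<30)&(hsv[...,1]>90)).astype(np.uint8)
print(np.argwhere(m[185:230,350:372]).mean(0)+[185,350])
E
```

```text
30.3 [0.5114 0.3139 0.2746] [-0.1161  0.0709 -0.3449]
[208.3858 360.4619]
[208.2613 360.4573]
```

View pics/t16z.png

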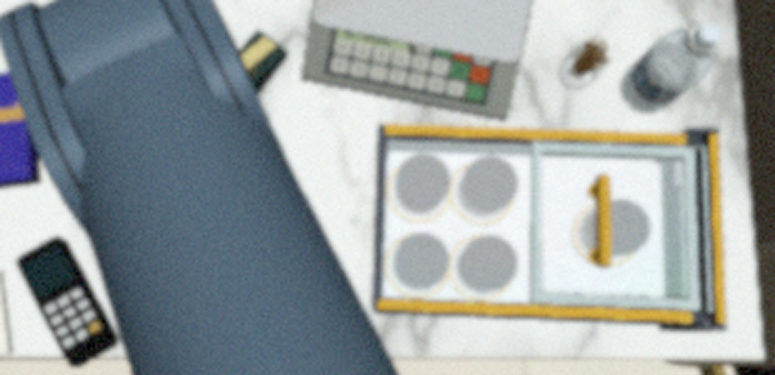

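View pics/s16.png

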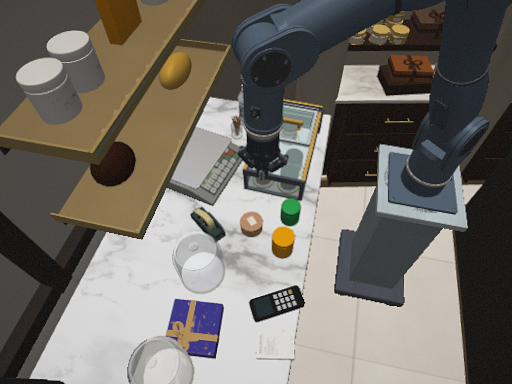

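```bash
python3 - <<'E'
from h import *
im=cv2.convertScaleAbs(cv2.imread('pics/t16.png'),alpha=1.5); v=cv2.resize(im[165:255,320:420],None,fx=6,fy=6,interpolation=cv2.INTER_CUBIC)
t=np.linspace(0,2*np.pi,80)
for h,col in ((.090,(0,0,255)),(.012,(0,255,0))):
    cv2.polylines(v,[np.int32((proj('top',np.c_[.498+.031*np.cos(t),-.0985+.031*np.sin(t),0*t+h])-(320,165))*6+3)],True,col,1)
cv2.imwrite('pics/t16j.png',v)
E
```

```text
(no output)
```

View pics/t16j.png

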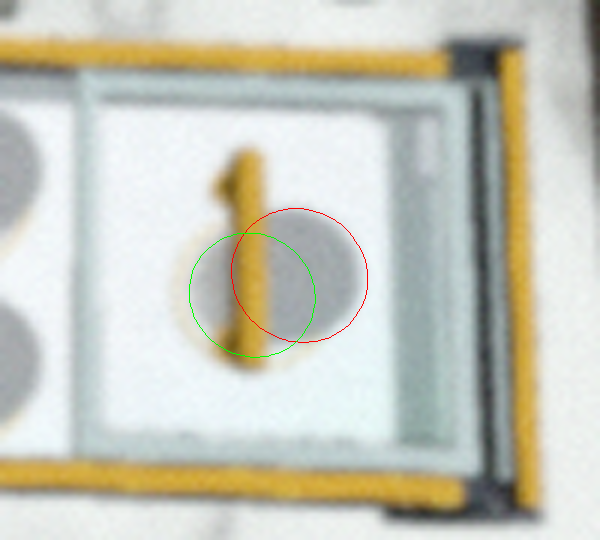

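The lid outline matches the model of a jar standing upright in the ring, so I'll hand in.

```bash
python3 -c "
from rig import *
print(workorder.sign_off())"
```

```text
the job is handed in; nothing more can be done
None
```

The jar now stands upright in the empty ring and the hatch is shut. I handed the job in at about 30 s on the robot's clock, with the arm clear of everything; the hand-in reports no verdict.

- **Jar:** I lowered it until it touched the floor of the case, let go, and only then moved the hatch. In the last top view, its lid sits within about 1–2 mm of where a jar upright in the ring should be.
- **Hatch:** I pushed the grip bar steadily from its +y side. Resistance rose to about 10 N, then the hatch came to a firm stop. A second push reached 13.8 N, more than the catch and seal resist, and the hatch moved no more than 0.1 mm. After I let go, the bar stayed at the same image column (360.46) over several seconds.
- **What disagreed:**
  - The hatch travelled about 130 mm, less than the 152 mm maximum, so it was probably not fully open at the start.
  - One image comparison suggested it eased back up to 1 mm after the first push. The next touch found the bar within about 0.2 mm of its pushed position.
  - The cameras differed by up to about 7 mm on where the jar stood at the start. I corrected for this with the wrist camera.
- **Not directly checked:** I never saw the catch itself or measured the seal. That it snapped in is inferred from the firm stop and from the hatch staying put.
- **Other things on the counter:** nothing looks moved in the last pictures.

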